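# Stack the keyed tier and its cover on the shaker deck

### The job

Put the shaker stack back together: take the open tier off the sloping draining stand and set it down gently on the shaker's keyed deck, then set the closed cover gently on the tier. Both must be the right way round, so that each lug drops into the notch of its own width below and the parts sit fully down and level. Leave the pen between them and the sample cup and spice jar behind where they are.

Things in the scene. Friction and masses are not known exactly. Their poses are not given: they have to be found in the camera images.
- tier: Open aluminium tier, frame 110 (x) x 56 (y) x 32 mm high, 9 mm walls, 0.11-0.23 kg. Origin: middle of the underside of the walls (seating plane); z out of its open top. Four lugs below the underside, four notches in the top rim straight above them (sizes: see its points). Starts on its lugs on the sloping stand, wide end uphill; grip across the 56 mm width.
- cover: Closed aluminium cover, block 110 (x) x 56 (y) x 26 mm high, smooth closed top, 0.10-0.21 kg. Origin: middle of its underside (seating plane); z out of its top. Four lugs below, as the tier's. Two low dark ribs on top, 28 and 14 mm long, mark the wide and narrow lug ends. Starts beside the tier (left or right) on its lugs, wide end downhill; grip across the 56 mm width.
- shaker: Fixed grey shaker, housing 160 (x) x 110 (y) x 40 mm high; on top the keyed deck: an aluminium rim 110 x 56 mm, 9 mm wall, 16 mm high, with one notch in the middle of each side, as in the tier: the wide one at +x, the narrow one at -x. Origin: middle of the underside, on the worktop; z up. Black knob on its +y side.
- stand: Fixed dark steel draining stand, 250 mm wide (y), sheet 160 mm long, sloping 32 degrees: it rises along +x; a 14 mm lip along the low side, towards the robot, stops the parts. Origin: on the worktop under the middle of the sheet, whose upper face is 66 mm high there; z up. Tier and cover lie 54-64 mm left and right of its middle, long axes up the slope.
- deck_seat (a point): Middle of the deck's rim, at its top (56 mm above the worktop): the tier's origin comes here. Axes as the shaker.
- deck_wide_notch (a point): Middle of the wall with the wide notch, at the height of the deck rim's top, 50.5 mm from deck_seat along the shaker's +x.
- tier_wide_lug (a point): Root of the tier's wide lug: on the seating plane, 50.5 mm along its +x. Lugs are 7 mm deep, as thick as the wall (9 mm), tapered in the lower 3 mm, each in the middle of its side: 28 mm wide at +x (wide), 14 mm at -x (narrow), 16 mm on each long side.
- tier_top (a point): On the tier, middle of the top rim, 32 mm above its origin: the cover's origin comes here. Axes as the tier.
- tier_wide_notch (a point): Middle of the tier's wide notch at top-rim height, 50.5 mm along +x from tier_top. Notches of tier and deck cut through the wall, 8 mm deep, 4 mm wider than their lugs: 32 mm at +x, 18 mm at -x, 20 mm on each long side.
- cover_wide_lug (a point): Root of the cover's wide lug: on the seating plane, 50.5 mm along its +x. Lugs of the same sizes and places as the tier's.
- marker: White marker pen lying on the worktop between stand and shaker, 135 mm long, 17 mm thick; bystander. Origin: middle of its underside as it lies at the start.
- sample_cup: Lidded plastic sample cup, 58 mm across, 72 mm high, standing behind the shaker; bystander. Origin: middle of its underside.
- spice_jar: Jar with a screw cap, 45 mm across, 106 mm high, standing behind the work; bystander. Origin: middle of its underside.
Not all that is in view belongs to the job. Of the things that look like the shaker, the larger one is meant. What is shaped like the cover but pink is not meant.

How it is judged:
By the outcome, as a careful person would: the job done as asked, in the order asked, and still so for the second after the job is handed in, with the robot touching nothing.
It also fails if it takes over 61 s, if anything falls off the work surface, if the arm or the gripper's body presses on something with over 40 N, if the wrist force passes 120 N, or if a joint passes its speed limit or range.

### The arm

A 7-joint arm with a two-finger parallel gripper is mounted at the origin on a cart in front of the work surface, level with it; the furniture and walls round the work are solid. World frame = base frame: x ahead of the robot, y to its left, z up, the work surface at z = 0. Lengths are in m, angles in rad, forces in N, time in s.
With the tool pointing down it reaches from about 0.4 to 0.85 m from the base axis. Payload 6.9 kg.
Tool frame: the origin (TCP) lies at the very end of the fingers, on their centre line; the grasp point (between the pads) lies 19 mm behind it (grip_depth is the distance from the TCP to the grasp point, in m); z points along the fingers, y is the line along which they close (so a half turn about z gives the same grasp; the last joint's range is limited). The gripper opens to 85 mm and grips with 20 to 120 N. Pads are 22 mm wide; open, the fingers measure 114 mm over their backs; the gripper's body (76 mm by 85 mm) begins 54 mm behind the grasp point. The pads swing forward as they close: fully open they stand 13 mm farther back than shut.
Start: joints at [-1.133, 0.507, -0.238, 1.5, 0.126, 1.149, -0.155], TCP at [0.204, 0.591, 0.231] pointing down, gripper open.
Joint ranges: [-3.08, 3.08], [-0.24, 2.05], [-1.43, 1.35], [0, 2.5], [-1.52, 4.66], [0.17, 1.96], [-2.89, 2.89]. Speed limits (rad/s): [2.39, 2.39, 3.14, 3.14, 3.14, 3.14, 3.14].

### API

Orientations are given as a unit quaternion [w, x, y, z].
In Python, from bench import state, capture, finish_job, grip_depth gives the robot as it stands.
- The arm moves only by the shell command python3 -m jog 'ROWS' [FORCE]. ROWS is JSON, a list of rows, each an object with "fingers": the opening, from -1 (shut) to 1 (fully open); "translation": the shift along the tool's x, y, z in m, a list of three; "delta_rot": the turn, a rotation vector about the tool's x, y, z in degrees, a list of three. In form: [{"fingers": fingers, "translation": [tx, ty, tz], "delta_rot": [rx, ry, rz]}, ...]. A call has exactly 8 rows; each row is the pose to reach, as a shift and turn from the pose commanded when the call began, along the tool's axes at that moment; what a row does not reach only later rows make up. A row lasts 1/10 s, in which the tool goes at most 50 mm and 8.59 degrees, less where a joint would pass 70% of its speed; a pose out of reach is approached as far as the arm can. A call with a gripper value outside its range is refused whole. The fingers move at their own pace and stop on an object; FORCE is the grip in N (left out, the last holds). Time passes only in rows, so rows that repeat a pose let the fingers close, or fill a call up. It gives the time, the measured TCP pose, the force, the opening and the grip force at its end, in the units of the state.
- state(): the state, without advancing time (a new reading comes with each control period).
- capture(name): name is "scene" or "top"; returns a dict with "color" (420x560x3 uint8, blue, green, red), "vfov" (degrees; the focal length in pixels is half the picture's height over the tangent of half this angle, whatever the lens; pixels are square), "cx", "cy" (the principal point, pixels), "world_to_cam" (4x4, takes a point from world to camera coordinates). Camera axes: x right, y down, z forward; pixel columns grow to the right and rows downward; lengths in m; the calibration is good to about 2 mm. A picture is of the moment at which its call begins. There is no depth.
- finish_job(): hands the job in; it is judged then, once.
The state is a dict: "clock": time; "qpos": joint angles; "joint_vel": joint speeds; "effort": joint torques, N m; "tcp_pos": TCP position; "ee_rot": TCP orientation; "contact_force": force on the tool from outside, world axes, zero at the start; "torque": the same for the moment, N m; "finger_gap": opening from 0.0 (shut) to 1.0 (fully open); "grasp_force": force on a finger pad.
Only numpy, scipy, OpenCV 4.12 (cv2) and the standard library are available. Lean on these libraries where they do the work, as an engineer would, in place of code of your own. Each camera call takes 0.05 s, during which the arm holds its last target. There are 200 camera calls.

## Working session

There is one attempt and no reset: what is moved stays moved. The work goes in short steps, Python scripts to look and compute and a shell command to move; the robot and the scene stay as the last step left them, time stands still between calls to the robot, and variables do not carry over. Pictures are saved under pics/ and viewed, at most 10 in all, crops included, and the job is handed in when it is done.

```bash
mkdir -p pics; ls; python3 - <<'E'
from bench import state,capture,grip_depth
import cv2
for n in("scene","top"):
    c=capture(n);cv2.imwrite(f"pics/{n}0.png",c["color"]);print(n,c["vfov"],c["cx"],c["cy"],c["world_to_cam"].round(4).tolist() if hasattr(c["world_to_cam"],'round') else c["world_to_cam"])
print(state(),grip_depth)
E
```

```text
pics
scene 47.41308639695438 275.519341819397 209.4468129496061 [[0.854, -0.5198, -0.0231, -0.4451], [-0.2755, -0.4141, -0.8676, 0.2598], [0.4414, 0.7473, -0.4968, 0.7704], [0.0, 0.0, 0.0, 1.0]]
top 45.08548456506587 283.6480480189946 209.2522935571601 [[-0.0061, -1.0, 0.0033, 0.0306], [-0.9895, 0.0055, -0.1445, 0.558], [0.1445, -0.0041, -0.9895, 1.0801], [0.0, 0.0, 0.0, 1.0]]
{'clock': 0.1, 'qpos': array([-1.13347949,  0.50826956, -0.23753503,  1.50101827,  0.12569777,
        1.14891456, -0.15478142]), 'joint_vel': array([ 0.00056566, -0.00355262, -0.00185012, -0.00362223, -0.00115152,
       -0.00064637,  0.00081667]), 'effort': array([-4.48483464e-03, -6.21834397e+01, -2.19482526e+00, -2.50204629e+01,
        1.24849696e-02,  7.73400126e-03,  1.15381104e-05]), 'tcp_pos': array([0.20352199, 0.59046032, 0.23051196]), 'ee_rot': array([-1.21802920e-04,  1.65133099e-01,  9.86270958e-01, -8.01530399e-04]), 'contact_force': array([-0.41756918, -0.71829603,  0.2938926 ]), 'torque': array([-0.06684113,  0.00934368,  0.00013017]), 'grasp_force': 0.0, 'finger_gap': 1.0023095008338898} 0.0187
```

View pics/scene0.png

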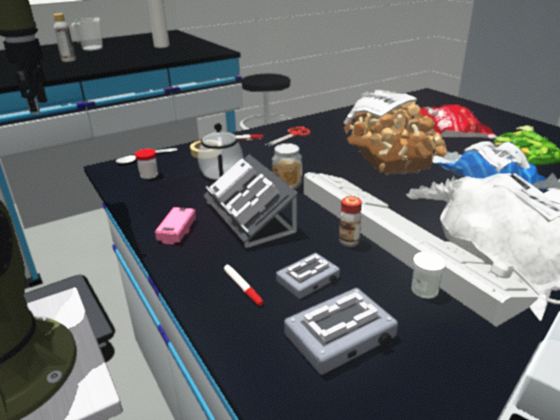

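View pics/top0.png

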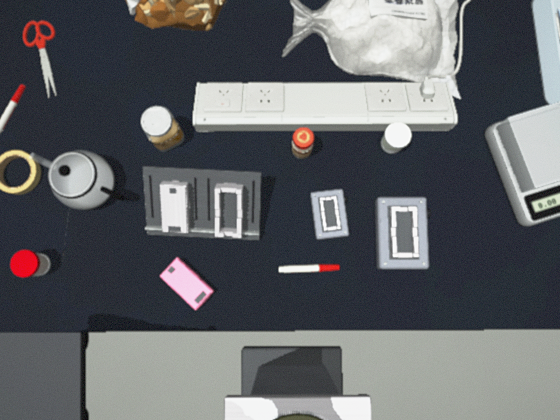

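The scene shows the stand at top px (203,205), with the cover at (174,207) and the tier at (228,210). The large shaker is at (403,233), the decoy shaker at (330,214) and the pen at (310,268). I'll zoom in on these.

```bash
python3 - <<'E'
import cv2,numpy as np
t=cv2.imread("pics/top0.png");s=cv2.imread("pics/scene0.png")
r=lambda i,x,y,w,h,W=400,H=300:cv2.resize(i[y:y+h,x:x+w],(W,H),interpolation=cv2.INTER_CUBIC)
cv2.imwrite("pics/crops.png",np.vstack([np.hstack([r(t,140,160,128,96),r(t,344,188,120,90)]),np.hstack([r(s,196,150,120,90),r(s,280,285,120,90)])]))
E
```

```text
(no output)
```

View pics/crops.png

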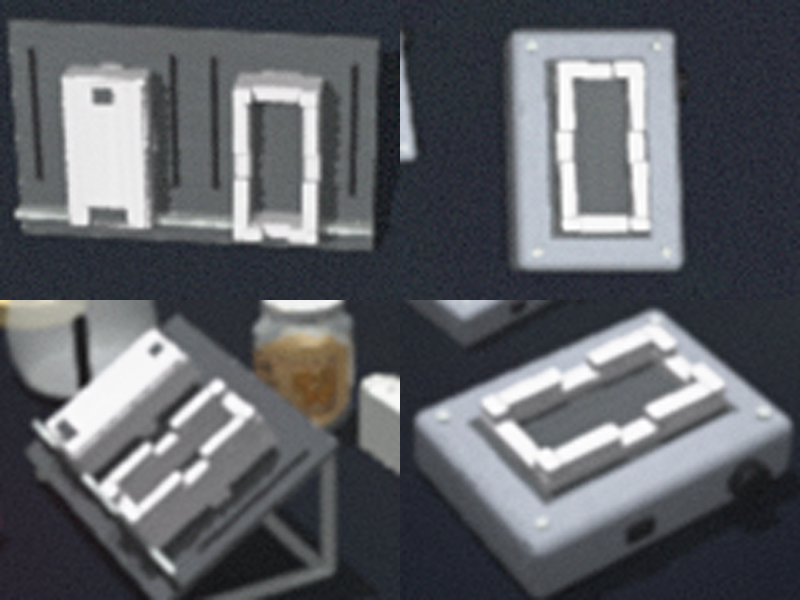

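The knob is on the image-right side (top px ~(429,214)), so shaker +x points towards the robot and the wide notch is at the near end. The tier's wide end is uphill, so it needs a half turn. The cover's long rib is downhill (near), so it needs none. Next I'll measure.

```bash
cat > h.py <<'E'
import cv2,numpy as np
from bench import state,capture
from scipy.spatial.transform import Rotation as R
def K(c):
    f=c["color"].shape[0]/2/np.tan(np.radians(c["vfov"]/2));return np.array([[f,0,c["cx"]],[0,f,c["cy"]],[0,0,1]])
def ray(c,px):
    W=np.array(c["world_to_cam"]);d=np.c_[np.reshape(px,(-1,2)),np.ones(len(np.reshape(px,(-1,2))))]@np.linalg.inv(K(c)).T@W[:3,:3]
    return -W[:3,:3].T@W[:3,3],d
def onplane(c,px,p0,n):
    o,d=ray(c,px);return o+d*(((np.array(p0)-o)@n)/(d@n))[:,None]
def proj(c,P):
    W=np.array(c["world_to_cam"]);q=(np.reshape(P,(-1,3))@W[:3,:3].T+W[:3,3])@K(c).T;return q[:,:2]/q[:,2:]
def blob(c,box,thr=190,sat=60):
    x,y,w,h=box;im=c["color"][y:y+h,x:x+w];hsv=cv2.cvtColor(im,cv2.COLOR_BGR2HSV)
    m=((hsv[...,2]>thr)&(hsv[...,1]<sat)).astype(np.uint8)
    m=cv2.morphologyEx(m,cv2.MORPH_CLOSE,np.ones((3,3)))
    k,l,st,_=cv2.connectedComponentsWithStats(m)
    i=1+np.argmax(st[1:,4]);ys,xs=np.nonzero(l==i)
    return np.c_[xs+x,ys+y].astype(np.float32),st[1:,4]
def quad(c,box,**k):
    p,a=blob(c,box,**k);q=cv2.approxPolyN(cv2.convexHull(p),4,None,-1,True).reshape(-1,2).astype(float)
    q=q[np.argsort(np.arctan2(*(q-q.mean(0)).T[::-1]))];return q
E
python3 - <<'E'
from h import *
T=capture("top");S=capture("scene")
import pickle;pickle.dump((T,S),open("c0.pkl","wb"))
from collections import OrderedDict
print(state()["clock"])
for n,c,boxes in (("top",T,{"cover":(152,172,42,68),"tier":(208,176,40,65),"deck":(386,198,38,66)}),("scene",S,{"cover":(200,155,60,65),"tier":(222,170,60,70),"deck":(296,290,90,60)})):
    v=c["color"].copy();v=cv2.resize(v,None,fx=4,fy=4)
    for k,b in boxes.items():
        p,a=blob(c,b,thr=200);q=quad(c,b,thr=200);print(n,k,sorted(a)[-3:],q.round(1).tolist())
        cv2.polylines(v,[(q*4+2).astype(int)],True,(0,0,255),1)
    if n=="top": A=np.hstack([v[640:1000,580:1000],v[760:1120,1520:1720]])
    else: A=np.vstack([A[:,:620],np.hstack([v[600:980,780:1140],v[1140:1400,1160:1560][:, :260].repeat(1,0) if 0 else cv2.copyMakeBorder(v[1140:1400,1180:1440+80][:,:260],0,120,0,0,cv2.BORDER_CONSTANT)])])
cv2.imwrite("pics/q.png",A[:, :]);print(A.shape)
E
```

```text
0.2
top cover [np.int32(2), np.int32(1043)] [[159.4, 183.1], [186.0, 185.2], [186.0, 232.2], [162.2, 231.0]]
top tier [np.int32(2), np.int32(531)] [[215.0, 188.0], [240.0, 188.0], [242.3, 237.2], [215.0, 236.0]]
top deck [np.int32(5), np.int32(10), np.int32(1115)] [[386.0, 201.8], [423.0, 198.0], [423.0, 263.0], [386.0, 263.0]]
scene cover [np.int32(91), np.int32(117), np.int32(527)] [[240.0, 157.4], [250.9, 166.2], [218.0, 195.6], [206.8, 189.2]]
scene tier [np.int32(92), np.int32(242), np.int32(279)] [[222.0, 175.0], [226.0, 170.0], [246.6, 170.0], [222.0, 192.1]]
scene deck [np.int32(1674)] [[287.7, 319.6], [355.9, 288.1], [392.9, 321.0], [320.8, 357.1]]
(740, 620, 3)
```

```bash
cat >> h.py <<'E'
def pts(c,poly,thr=222,sat=40,amin=12):
    hsv=cv2.cvtColor(c["color"],cv2.COLOR_BGR2HSV);r=np.zeros(hsv.shape[:2],np.uint8);cv2.fillPoly(r,[np.array(poly)],1)
    m=((hsv[...,2]>thr)&(hsv[...,1]<sat)&(r>0)).astype(np.uint8)
    k,l,st,_=cv2.connectedComponentsWithStats(m)
    l=np.isin(l,[i for i in range(1,k) if st[i,4]>=amin]);ys,xs=np.nonzero(l)
    return np.c_[xs,ys].astype(np.float64)
def rect(c,poly,p0,ex,ey,**k):
    """minAreaRect of white pixels cast on plane spanned by ex,ey through p0 -> centre(3d), sizes, angle from ex"""
    p=pts(c,poly,**k);n=np.cross(ex,ey);q=onplane(c,p,p0,n)-p0
    (cx,cy),(w,h),a=cv2.minAreaRect(np.c_[q@ex,q@ey].astype(np.float32)*1000)
    if w<h:w,h,a=h,w,a+90
    a=(a+90)%180-90
    return p0+(cx*np.array(ex)+cy*np.array(ey))/1000,(round(w,1),round(h,1)),round(a,2)
E
python3 - <<'E'
from h import *
import pickle;T,S=pickle.load(open("c0.pkl","rb"))
ex,ey=np.array([1,0,0.]),np.array([0,1,0.])
B={"T":[(386,200),(422,200),(422,262),(386,262)],"S":[(292,318),(352,290),(390,318),(325,352)]}
for t in(205,215,225,235):
    for n,c in(("T",T),("S",S)):print("deck",t,n,*rect(c,B[n],np.array([.4,-.2,.056]),ex,ey,thr=t,sat=40))
h=lambda c,x,y:cv2.cvtColor(c["color"],cv2.COLOR_BGR2HSV)[y,x]
for x,y in((390,205),(395,250),(403,260)):print(h(T,x,y))
# tier/cover: crude triangulation for plane; print scene quads
P={"cover":([(152,176),(191,176),(191,233),(152,233)],[(200,190),(240,153),(254,166),(219,202)]),"tier":([(210,184),(246,184),(246,239),(210,239)],[(221,205),(256,174),(282,184),(240,225)])}
from scipy.optimize import least_squares
for k,(a,b) in P.items():
    for t in (200,225):
        Q=[]
        for c,po in((T,a),(S,b)):
            q=cv2.approxPolyN(cv2.convexHull(pts(c,po,thr=t).astype(np.float32)),4,None,-1,True).reshape(-1,2).astype(float)
            Q.append(q[np.argsort(np.arctan2(*(q-q.mean(0)).T[::-1]))]);print(k,t,Q[-1].round(1).tolist())
E
python3 - <<'E'
import cv2
import numpy as np
s=cv2.imread("pics/scene0.png");t=cv2.imread("pics/top0.png")
g=lambda i,x,y,w,h:cv2.resize(i[y:y+h,x:x+w],None,fx=6,fy=6,interpolation=cv2.INTER_NEAREST)
v=g(s,200,150,90,90)
for i in range(0,90,10):cv2.putText(v,str(200+i),(i*6,10),0,.35,(0,255,255));cv2.putText(v,str(150+i),(0,i*6+4),0,.35,(0,255,255));cv2.line(v,(i*6,0),(i*6,540),(0,90,90));cv2.line(v,(0,i*6),(540,i*6),(0,90,90))
cv2.imwrite("pics/g.png",v)
E
```

```text
deck 205 T [ 0.49994041 -0.23359389  0.056     ] (122.6, 78.4) -2.02
deck 205 S [ 0.50241321 -0.24758799  0.056     ] (118.2, 87.6) 0.96
deck 215 T [ 0.50599864 -0.23378568  0.056     ] (107.1, 56.6) -0.1
deck 215 S [ 0.50327727 -0.23820078  0.056     ] (115.6, 63.6) -0.11
deck 225 T [ 0.50599864 -0.2337776   0.056     ] (107.1, 56.4) -0.1
deck 225 S [ 0.50321423 -0.23820017  0.056     ] (114.5, 62.0) -0.3
deck 235 T [ 0.50600808 -0.23449987  0.056     ] (107.1, 54.1) -0.56
deck 235 S [ 0.50302437 -0.23876907  0.056     ] (112.4, 60.8) -0.33
[111  20 167]
[ 60   1 250]
[107  20 202]
cover 200 [[159.4, 183.1], [186.0, 185.2], [186.0, 232.2], [162.2, 231.0]]
cover 200 [[240.0, 157.4], [250.9, 166.2], [218.0, 195.6], [206.8, 189.2]]
cover 225 [[160.2, 184.1], [185.0, 186.0], [185.0, 232.1], [162.5, 230.8]]
cover 225 [[240.6, 158.1], [250.3, 165.8], [217.2, 195.4], [210.1, 186.9]]
tier 200 [[215.0, 188.0], [240.0, 188.0], [242.3, 237.2], [215.0, 236.0]]
tier 200 [[259.5, 174.3], [272.1, 182.7], [239.3, 220.3], [224.8, 205.8]]
tier 225 [[215.0, 186.5], [240.0, 189.6], [240.0, 237.1], [215.0, 235.8]]
tier 225 [[259.8, 174.4], [271.3, 182.6], [239.5, 219.0], [224.8, 206.1]]
```

View pics/g.png

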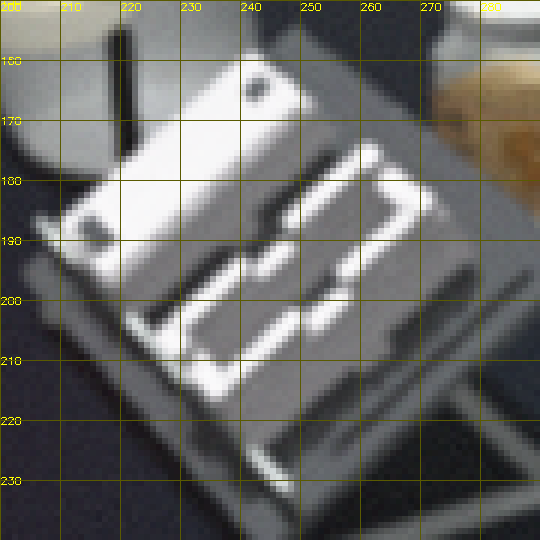

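The scene view gives the tier top rim corners at about (260,174), (272,182), (237,217) and (225,206). The cover top corners are at (240.5,158), (251,166), (217.5,196) and (209,187). Now I'll triangulate.

```bash
python3 - <<'E'
from h import *
import pickle;T,S=pickle.load(open("c0.pkl","rb"))
P={"tier":([(215,187.5),(240.5,188),(241.3,236.7),(215,235.8)],[(260,174),(272,182),(237,217),(225,206)]),
"cover":([(160,184),(186,185),(186,232),(162,231)],[(240.5,158),(251,166),(217.5,196),(209,187)])}
M=lambda c:K(c)@np.array(c["world_to_cam"])[:3]
s=np.radians(32);ex=np.array([np.cos(s),0,np.sin(s)]);ey=np.array([0,1.,0]);n=np.cross(ex,ey)
for k,(a,b) in P.items():
    X=cv2.triangulatePoints(M(T),M(S),np.array(a,float).T,np.array(b,float).T);X=(X[:3]/X[3]).T
    m=X.mean(0);print(k,m.round(4));print((X-m).round(4).tolist())
    u=(X[0]+X[1]-X[2]-X[3])/2;print("long",u.round(4),np.linalg.norm(u),"slope",np.degrees(np.arctan2(u[2],u[0])),"yaw",np.degrees(np.arctan2(u[1],u[0])))
    poly={"cover":([(152,176),(191,176),(191,233),(152,233)]),"tier":([(210,184),(246,184),(246,239),(210,239)])}[k]
    polS={"cover":[(200,190),(240,153),(254,166),(219,202)],"tier":[(221,205),(256,174),(282,184),(240,225)]}[k]
    for t in(200,225):print(rect(T,poly,m,ex,ey,thr=t),rect(S,polS,m,ex,ey,thr=t))
# stand sheet corners in top view, from grey mask
E
```

```text
tier [0.5427 0.145  0.0965]
[[0.0468, 0.0246, 0.0289], [0.046, -0.0283, 0.0304], [-0.0468, -0.0266, -0.0301], [-0.0461, 0.0303, -0.0292]]
long [ 0.0929 -0.0037  0.0593] 0.11025970764755323 slope 32.581925001820544 yaw -2.2755034294970966
(array([0.54343729, 0.14432237, 0.09695438]), (112.5, 54.6), -3.31) (array([0.54127131, 0.14264706, 0.09560092]), (110.7, 64.3), -2.67)
(array([0.5431595 , 0.14492717, 0.0967808 ]), (111.5, 53.5), -3.31) (array([0.5410965 , 0.14400073, 0.09549169]), (107.5, 61.3), 0.27)
cover [0.5525 0.2605 0.0919]
[[0.0459, 0.0232, 0.0297], [0.0446, -0.0306, 0.0285], [-0.0462, -0.0221, -0.0299], [-0.0443, 0.0295, -0.0282]]
long [ 0.0905 -0.0074  0.0582] 0.10786077339468372 slope 32.73450163801702 yaw -4.677157433187336
(array([0.55373743, 0.25990519, 0.09261204]), (109.8, 53.1), -2.78) (array([0.54959585, 0.26315918, 0.09002409]), (112.5, 57.1), -3.03)
(array([0.55303408, 0.26084322, 0.09217254]), (107.2, 50.1), -4.67) (array([0.55213191, 0.26241461, 0.0916088 ]), (106.0, 50.3), -3.12)
```

```bash
cat >> h.py <<'E'
A=lambda s:np.diag([-1,1,-1.]) if s>0 else np.diag([1,-1,-1.])
def part(yaw,slope=0): return (R.from_euler("z",yaw,degrees=True)*R.from_euler("y",-slope,degrees=True)).as_matrix()
def pose():
    s=state();w,x,y,z=s["ee_rot"];return np.array(s["tcp_pos"]),R.from_quat([x,y,z,w]).as_matrix(),s
def go(p,Rt):
    q,Rm,s=pose();print("t",((p-q)@Rm).round(4).tolist(),"rot",np.degrees(R.from_matrix(Rm.T@Rt).as_rotvec()).round(2).tolist(),"dist",round(np.linalg.norm(p-q),4),"clk",s["clock"])
E
python3 - <<'E'
from h import *
P=part(-3,32);top=np.array([.543,.1448,.0967])
go(top+.09*P[:,2],P@A(1)); print(top+.09*P[:,2])
E
```

```text
t [-0.4203, -0.324, 0.0581] rot [-4.53, -31.8, -15.57] dist 0.5339 clk 0.2
[0.49537263 0.14729604 0.17302433]
```

```bash
python3 -m jog '[{"fingers":1,"translation":[-0.05,-0.03,-0.02],"delta_rot":[0,-4,-2]},{"fingers":1,"translation":[-0.09,-0.06,-0.03],"delta_rot":[-0.5,-8,-4]},{"fingers":1,"translation":[-0.13,-0.09,-0.03],"delta_rot":[-1,-12,-6]},{"fingers":1,"translation":[-0.17,-0.12,-0.03],"delta_rot":[-2,-16,-8]},{"fingers":1,"translation":[-0.21,-0.15,-0.03],"delta_rot":[-2.5,-20,-10]},{"fingers":1,"translation":[-0.25,-0.18,-0.02],"delta_rot":[-3,-24,-12]},{"fingers":1,"translation":[-0.29,-0.21,-0.01],"delta_rot":[-4,-28,-14]},{"fingers":1,"translation":[-0.33,-0.24,0],"delta_rot":[-4.5,-31.8,-15.5]}]'; python3 - <<'E'
from h import *
P=part(-3,32);top=np.array([.543,.1448,.0967])
go(top+.06*P[:,2],P@A(1));s=state();print(s["tcp_pos"],s["qpos"].round(2),s["contact_force"])
E
```

```text
clock: 1.0
tcp_pos: [0.4294, 0.2671, 0.2343]
ee_rot: [0.277, 0.025, 0.961, -0.006]
contact_force: [2.5, -0.4, 0.2]
finger_gap: 1.001
grasp_force: 0.0
t [-0.0285, -0.1164, 0.12] rot [0.1, 0.12, -0.02] dist 0.1696 clk 1.0
[0.42944529 0.26707944 0.23428986] [-0.93  0.17  0.01  2.2   0.87  0.61 -0.09] [ 2.52547876 -0.4119256   0.15133069]
```

```bash
python3 -m jog '[{"fingers":1,"translation":[-0.01,-0.04,0.02],"delta_rot":[0,0,0]},{"fingers":1,"translation":[-0.02,-0.08,0.04],"delta_rot":[0,0,0]},{"fingers":1,"translation":[-0.0285,-0.11,0.06],"delta_rot":[0,0,0]},{"fingers":1,"translation":[-0.0285,-0.1165,0.09],"delta_rot":[0,0,0]},{"fingers":1,"translation":[-0.0285,-0.1165,0.12],"delta_rot":[0,0,0]},{"fingers":1,"translation":[-0.0285,-0.1165,0.12],"delta_rot":[0,0,0]},{"fingers":1,"translation":[-0.0285,-0.1165,0.12],"delta_rot":[0,0,0]},{"fingers":1,"translation":[-0.0285,-0.1165,0.12],"delta_rot":[0,0,0]}]'; python3 - <<'E'
from h import *
P=part(-3,32);top=np.array([.543,.1448,.0967])
go(top-.03*P[:,2],P@A(1));s=state();print(s["tcp_pos"],s["qpos"].round(2),s["contact_force"])
T=capture("top");S=capture("scene")
g=lambda i,x,y,w,h:cv2.resize(i[y:y+h,x:x+w],(400,400),interpolation=cv2.INTER_CUBIC)
cv2.imwrite("pics/pre.png",np.hstack([g(T["color"],150,130,130,130),g(S["color"],180,110,130,130)]))
E
```

```text
clock: 1.8
tcp_pos: [0.5104, 0.1475, 0.1474]
ee_rot: [0.275, 0.026, 0.961, -0.007]
contact_force: [-0.7, -0.8, -0.5]
finger_gap: 1.002
grasp_force: 0.0
t [-0.0009, -0.001, 0.0904] rot [-0.03, -0.01, -0.09] dist 0.0904 clk 1.8
[0.51039342 0.14751991 0.14744108] [-0.7   0.33  0.24  2.35  1.65  0.21 -0.58] [-0.67526586 -0.75654445 -0.48758845]
```

View pics/pre.png

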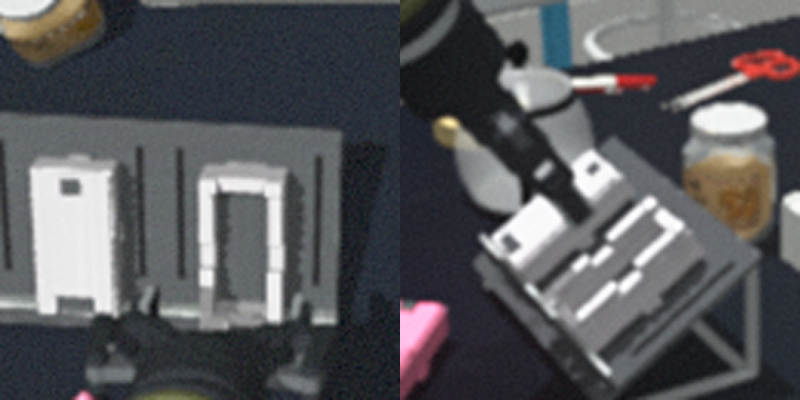

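The fingers straddle the tier, with the tips at crop px ~(150,295) and (300,310). Nothing is in the way, so I'll advance along the tool axis.

```bash
python3 -m jog '[{"fingers":1,"translation":[0,0,0.01],"delta_rot":[0,0,0]},{"fingers":1,"translation":[0,0,0.02],"delta_rot":[0,0,0]},{"fingers":1,"translation":[0,-0.001,0.03],"delta_rot":[0,0,0]},{"fingers":1,"translation":[-0.001,-0.001,0.04],"delta_rot":[0,0,0]},{"fingers":1,"translation":[-0.001,-0.001,0.05],"delta_rot":[0,0,0]},{"fingers":1,"translation":[-0.001,-0.001,0.06],"delta_rot":[0,0,0]},{"fingers":1,"translation":[-0.001,-0.001,0.06],"delta_rot":[0,0,0]},{"fingers":1,"translation":[-0.001,-0.001,0.06],"delta_rot":[0,0,0]}]'; python3 - <<'E'
from h import *
P=part(-3,32);top=np.array([.543,.1448,.0967])
go(top-.03*P[:,2],P@A(1));s=state();print(s["tcp_pos"],s["qpos"].round(2),s["contact_force"])
E
```

```text
clock: 2.7
tcp_pos: [0.543, 0.145, 0.0977]
ee_rot: [0.276, 0.026, 0.961, -0.007]
contact_force: [-0.3, -0.0, -0.6]
finger_gap: 1.002
grasp_force: 0.0
t [0.0005, -0.0002, 0.0308] rot [0.0, 0.04, -0.11] dist 0.0309 clk 2.7
[0.54299114 0.14499665 0.09768675] [-0.48  0.46 -0.    2.34  2.07  0.31 -0.99] [-0.34381203 -0.0283724  -0.63749141]
```

```bash
python3 -m jog '[{"fingers":1,"translation":[0,0,0.006],"delta_rot":[0,0,0]},{"fingers":1,"translation":[0,0,0.012],"delta_rot":[0,0,0]},{"fingers":1,"translation":[0,0,0.018],"delta_rot":[0,0,0]},{"fingers":1,"translation":[0,0,0.024],"delta_rot":[0,0,0]},{"fingers":1,"translation":[0,0,0.029],"delta_rot":[0,0,0]},{"fingers":1,"translation":[0,0,0.029],"delta_rot":[0,0,0]},{"fingers":1,"translation":[0,0,0.029],"delta_rot":[0,0,0]},{"fingers":0.4,"translation":[0,0,0.029],"delta_rot":[0,0,0]}]' 35; python3 - <<'E'
from h import *
s=state();print(s["tcp_pos"],s["qpos"].round(2),s["contact_force"],s["finger_gap"])
E
```

```text
clock: 3.5
tcp_pos: [0.5584, 0.1441, 0.0726]
ee_rot: [0.276, 0.026, 0.961, -0.007]
contact_force: [-0.4, -0.2, 0.2]
finger_gap: 0.859
grasp_force: 0.0
[0.55837674 0.14410517 0.07256722] [-0.4   0.53 -0.08  2.33  2.17  0.37 -1.07] [-0.39776659 -0.21927539  0.23645294] 0.8587095618521132
```

```bash
python3 -m jog '[{"fingers":0.4,"translation":[0,0,0],"delta_rot":[0,0,0]},{"fingers":0.3,"translation":[0,0,0],"delta_rot":[0,0,0]},{"fingers":0.2,"translation":[0,0,0],"delta_rot":[0,0,0]},{"fingers":0.1,"translation":[0,0,0],"delta_rot":[0,0,0]},{"fingers":0,"translation":[0,0,0],"delta_rot":[0,0,0]},{"fingers":-0.1,"translation":[0,0,0],"delta_rot":[0,0,0]},{"fingers":-0.1,"translation":[0,0,0],"delta_rot":[0,0,0]},{"fingers":-0.1,"translation":[0,0,0],"delta_rot":[0,0,0]}]' 35; python3 - <<'E'
from h import *
s=state();print(s["tcp_pos"],s["contact_force"],s["torque"])
E
```

```text
clock: 4.3
tcp_pos: [0.5584, 0.1444, 0.0729]
ee_rot: [0.276, 0.026, 0.961, -0.007]
contact_force: [-3.5, -1.0, 5.8]
finger_gap: 0.649
grasp_force: 36.7
[0.55836352 0.14435626 0.07294612] [-3.51298136 -0.98359196  5.79652066] [-0.02448672  0.61295358 -0.10924154]
```

```bash
python3 -m jog '[{"fingers":-0.1,"translation":[0,0,-0.004],"delta_rot":[0,0,0]},{"fingers":-0.1,"translation":[0,0,-0.01],"delta_rot":[0,0,0]},{"fingers":-0.1,"translation":[0,0,-0.02],"delta_rot":[0,0,0]},{"fingers":-0.1,"translation":[0,0,-0.03],"delta_rot":[0,0,0]},{"fingers":-0.1,"translation":[0,0,-0.045],"delta_rot":[0,0,0]},{"fingers":-0.1,"translation":[0,0,-0.06],"delta_rot":[0,0,0]},{"fingers":-0.1,"translation":[0,0,-0.08],"delta_rot":[0,0,0]},{"fingers":-0.1,"translation":[0,0,-0.1],"delta_rot":[0,0,0]}]' 35; python3 - <<'E'
from h import *
q,Rm,s=pose();print(q,s["contact_force"],s["qpos"].round(2),s["finger_gap"],s["torque"])
deck=np.array([.505,-.235,.056])
# waypoint: level, tool x at world 90deg
go(np.array([.50,-.02,.24]),part(-90)@A(1))
E
```

```text
clock: 5.1
tcp_pos: [0.5055, 0.147, 0.1565]
ee_rot: [0.275, 0.026, 0.961, -0.007]
contact_force: [-1.1, 0.8, -2.6]
finger_gap: 0.644
grasp_force: 37.9
[0.50550807 0.14701312 0.15647757] [-1.05094261  0.78798078 -2.57240555] [-0.73  0.31  0.27  2.35  1.53  0.2  -0.46] 0.6442847062701305 [-0.00985738  0.70553544 -0.02307971]
t [-0.0473, -0.1669, -0.0692] rot [24.28, 25.48, 84.46] dist 0.1868 clk 5.1
```

```bash
python3 -m jog '[{"fingers":-0.1,"translation":[-0.007,-0.005,-0.011],"delta_rot":[0,3,0]},{"fingers":-0.1,"translation":[-0.014,-0.012,-0.022],"delta_rot":[0,8,0]},{"fingers":-0.1,"translation":[-0.021,-0.02,-0.033],"delta_rot":[0,14,0]},{"fingers":-0.1,"translation":[-0.028,-0.03,-0.045],"delta_rot":[0,20,0]},{"fingers":-0.1,"translation":[-0.035,-0.04,-0.057],"delta_rot":[0,26,0]},{"fingers":-0.1,"translation":[-0.043,-0.05,-0.07],"delta_rot":[0,30,0]},{"fingers":-0.1,"translation":[-0.053,-0.06,-0.085],"delta_rot":[0,32,0]},{"fingers":-0.1,"translation":[-0.053,-0.06,-0.085],"delta_rot":[0,32,0]}]'; python3 - <<'E'
from h import *
q,Rm,s=pose();print(q,s["contact_force"],s["qpos"].round(2),s["finger_gap"],s["torque"])
go(np.array([.50,-.10,.24]),part(-58)@A(1))
E
```

```text
clock: 5.9
tcp_pos: [0.5033, 0.0875, 0.2611]
ee_rot: [0.004, 0.026, 1.0, 0.002]
contact_force: [0.9, -0.3, -3.1]
finger_gap: 0.647
grasp_force: 37.9
[0.50334113 0.08751004 0.26107954] [ 0.86560102 -0.27700751 -3.08075047] [-0.    0.3  -0.29  1.75  0.09  1.09  1.19] 0.6466422672385407 [-0.07050277 -0.15629047  0.05740555]
t [-0.0063, -0.1875, 0.0202] rot [0.5, 0.29, 55.0] dist 0.1887 clk 5.9
```

```bash
python3 -m jog '[{"fingers":-0.1,"translation":[0,-0.015,0.002],"delta_rot":[0,0,5]},{"fingers":-0.1,"translation":[0,-0.035,0.004],"delta_rot":[0,0,12]},{"fingers":-0.1,"translation":[0,-0.06,0.006],"delta_rot":[0,0,20]},{"fingers":-0.1,"translation":[0,-0.09,0.008],"delta_rot":[0,0,28]},{"fingers":-0.1,"translation":[0,-0.12,0.01],"delta_rot":[0,0,36]},{"fingers":-0.1,"translation":[-0.003,-0.15,0.01],"delta_rot":[0,0,44]},{"fingers":-0.1,"translation":[-0.005,-0.175,0.01],"delta_rot":[0,0,52]},{"fingers":-0.1,"translation":[-0.006,-0.1875,0.01],"delta_rot":[0,0,58]}]'; python3 - <<'E'
from h import *
q,Rm,s=pose();print(q,s["qpos"].round(2),s["finger_gap"])
go(np.array([.505,-.20,.23]),part(-120)@A(1))
E
```

```text
clock: 6.7
tcp_pos: [0.4983, -0.1032, 0.2463]
ee_rot: [0.003, 0.512, 0.859, 0.001]
contact_force: [0.6, 1.2, -1.4]
finger_gap: 0.65
grasp_force: 37.9
[ 0.4982625  -0.10321162  0.24628747] [0.15 0.31 0.   1.78 0.   1.04 0.65] 0.6495912389850765
t [-0.0883, -0.0402, 0.0165] rot [0.4, 0.11, 58.4] dist 0.0984 clk 6.7
```

```bash
python3 -m jog '[{"fingers":-0.1,"translation":[-0.01,-0.004,0.002],"delta_rot":[0,0,7]},{"fingers":-0.1,"translation":[-0.02,-0.009,0.004],"delta_rot":[0,0,15]},{"fingers":-0.1,"translation":[-0.035,-0.015,0.006],"delta_rot":[0,0,23]},{"fingers":-0.1,"translation":[-0.05,-0.022,0.008],"delta_rot":[0,0,31]},{"fingers":-0.1,"translation":[-0.065,-0.03,0.01],"delta_rot":[0,0,39]},{"fingers":-0.1,"translation":[-0.08,-0.036,0.012],"delta_rot":[0,0,47]},{"fingers":-0.1,"translation":[-0.088,-0.04,0.014],"delta_rot":[0,0,54]},{"fingers":-0.1,"translation":[-0.088,-0.04,0.016],"delta_rot":[0,0,60]}]'; python3 - <<'E'
from h import *
go(np.array([.505,-.235,.15]),part(180)@A(1))
E
```

```text
clock: 7.5
tcp_pos: [0.506, -0.1985, 0.2303]
ee_rot: [0.002, 0.873, 0.488, 0.002]
contact_force: [0.9, 0.6, -1.7]
finger_gap: 0.642
grasp_force: 37.9
t [-0.0318, 0.0177, 0.0804] rot [0.29, -0.3, 58.48] dist 0.0883 clk 7.5
```

```bash
python3 -m jog '[{"fingers":-0.1,"translation":[-0.004,0.002,0.01],"delta_rot":[0,0,8]},{"fingers":-0.1,"translation":[-0.008,0.004,0.02],"delta_rot":[0,0,16]},{"fingers":-0.1,"translation":[-0.013,0.007,0.03],"delta_rot":[0,0,24]},{"fingers":-0.1,"translation":[-0.018,0.01,0.04],"delta_rot":[0,0,32]},{"fingers":-0.1,"translation":[-0.024,0.013,0.055],"delta_rot":[0.2,-0.2,40]},{"fingers":-0.1,"translation":[-0.03,0.016,0.07],"delta_rot":[0.3,-0.3,48]},{"fingers":-0.1,"translation":[-0.0318,0.0177,0.08],"delta_rot":[0.3,-0.3,55]},{"fingers":-0.1,"translation":[-0.0318,0.0177,0.08],"delta_rot":[0.3,-0.3,58.5]}]'; python3 - <<'E'
from h import *
T=capture("top");S=capture("scene");import pickle;pickle.dump((T,S),open("c1.pkl","wb"))
q,Rm,s=pose();print(q,s["contact_force"],s["torque"],s["qpos"].round(2));go(np.array([.505,-.235,.15]),part(180)@A(1))
g=lambda i,x,y,w,h:cv2.resize(i[y:y+h,x:x+w],(400,400),interpolation=cv2.INTER_CUBIC)
cv2.imwrite("pics/held.png",np.hstack([g(T["color"],355,175,100,100),g(S["color"],285,235,110,110)]))
E
```

```text
clock: 8.3
tcp_pos: [0.5049, -0.2331, 0.149]
ee_rot: [-0.001, 1.0, 0.001, -0.001]
contact_force: [0.3, 0.1, -1.4]
finger_gap: 0.647
grasp_force: 37.8
[ 0.50547812 -0.23308828  0.1501117 ] [ 0.8952632   0.05533558 -1.99778027] [ 0.09031671  0.00345521 -0.02400865] [ 0.06  0.53  0.51  1.8  -0.32  0.9  -0.85]
t [-0.0005, 0.0019, 0.0001] rot [-0.05, 0.05, 0.34] dist 0.002 clk 8.4
```

View pics/held.png

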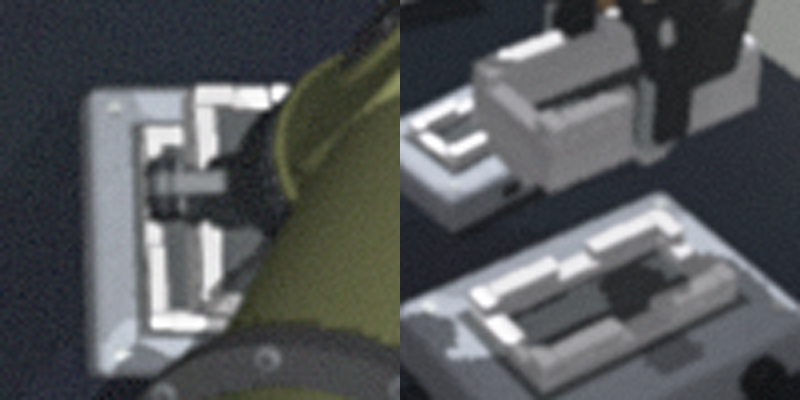

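The tier is held level above the deck, wide lug towards the robot. The near-bottom corner is at scene px ~(326,288). I'll check the offset by overlaying predicted corners for the tier and deck.

```bash
python3 - <<'E'
from h import *
import pickle;T,S=pickle.load(open("c1.pkl","rb"))
q=np.array([.5055,-.2331,.1501]);k=5
def box(c,z0,z1): return [np.array([c[0]+a*.055,c[1]+b*.028,z]) for z in(z0,z1) for a,b in((-1,-1),(1,-1),(1,1),(-1,1))]
tier=box(q,q[2]-.0037,q[2]+.0283);deck=box([.505,-.235],.04,.056)
def view(c,x,y,w,h,k):
    v=cv2.resize(c["color"][y:y+h,x:x+w],None,fx=k,fy=k,interpolation=cv2.INTER_CUBIC)
    for B,col in((tier,(0,0,255)),(deck,(0,255,0))):
        p=proj(c,B);print(p.round(1).tolist())
        for u in ((p-[x,y]+.5)*k):cv2.circle(v,(int(u[0]),int(u[1])),3,col,1)
        for s in (p[:4],p[4:]):cv2.polylines(v,[((s-[x,y]+.5)*k).astype(int)],True,col,1)
    return v
a=view(S,288,240,108,120,5);b=view(T,370,185,52,92,5);b=cv2.copyMakeBorder(b,0,140,0,0,cv2.BORDER_CONSTANT)
o=np.hstack([a,b]);print(o.shape);cv2.imwrite("pics/ov.png",o)
E
```

```text
[[324.6, 289.1], [381.3, 264.6], [358.2, 247.7], [303.1, 269.7], [325.2, 271.6], [383.1, 247.7], [359.4, 231.3], [303.2, 252.7]]
[[323.2, 342.9], [376.4, 316.7], [354.8, 298.2], [303.1, 321.9], [323.4, 335.4], [377.2, 309.4], [355.4, 291.1], [303.2, 314.6]]
[[429.8, 254.5], [427.2, 199.7], [399.4, 199.9], [401.6, 254.7], [434.7, 253.6], [431.9, 197.0], [403.2, 197.2], [405.5, 253.8]]
[[416.7, 257.5], [414.5, 207.8], [389.3, 207.9], [391.1, 257.6], [418.6, 257.1], [416.4, 206.7], [390.8, 206.8], [392.7, 257.3]]
(600, 800, 3)
```

View pics/ov.png

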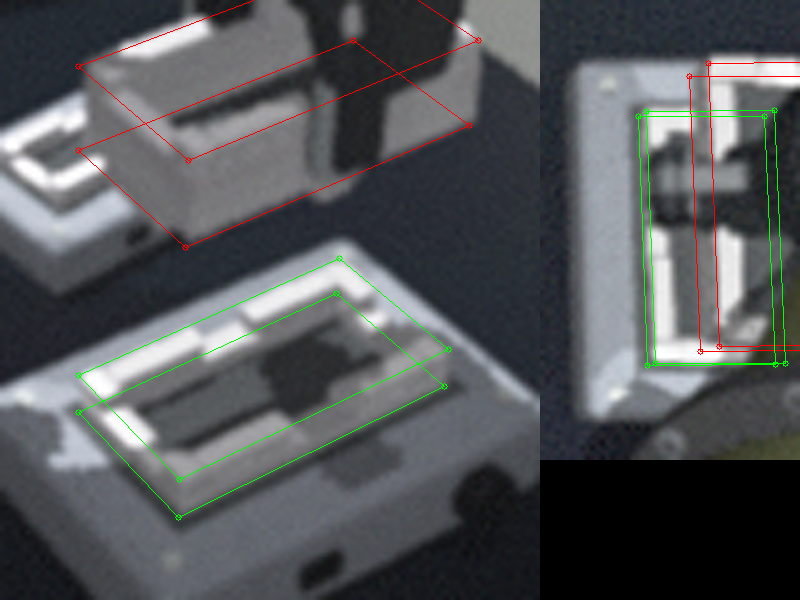

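```bash
python3 - <<'E'
from h import *
import pickle;T0,S0=pickle.load(open("c0.pkl","rb"));T,S=pickle.load(open("c1.pkl","rb"))
G=lambda c:cv2.cvtColor(c["color"],cv2.COLOR_BGR2GRAY).astype(int)
g0,g=G(T0),G(T)
print("tier top rows192-204", g[192:205,410:424:3].T.tolist())
print("tier left cols396-412", [g[r,398:412].tolist() for r in(207,210,238,242)])
print("deck top rows 200-212",g0[200:213,396:412:4].T.tolist())
print("deck bot rows 250-262",g0[250:263,396:412:4].T.tolist())
print("deck left",[g0[r,386:398].tolist() for r in(215,220,245,250)])
print("deck right",[g0[r,410:423].tolist() for r in(215,220,245,250)])
E
```

```text
tier top rows192-204 [[48, 48, 39, 76, 158, 228, 231, 229, 210, 140, 101, 97, 99], [49, 48, 32, 60, 122, 189, 217, 221, 217, 176, 120, 97, 98], [43, 45, 42, 59, 133, 225, 248, 245, 236, 213, 133, 98, 100], [49, 47, 46, 54, 132, 228, 249, 247, 249, 245, 154, 81, 58], [49, 44, 41, 51, 101, 168, 187, 189, 178, 157, 85, 32, 35]]
tier left cols396-412 [[231, 232, 183, 131, 122, 143, 194, 226, 230, 225, 188, 127, 97, 95], [225, 229, 190, 141, 117, 123, 177, 224, 230, 231, 232, 161, 100, 95], [91, 92, 97, 104, 119, 124, 130, 159, 229, 235, 231, 228, 154, 96], [95, 93, 96, 105, 113, 122, 127, 151, 227, 233, 232, 231, 159, 92]]
deck top rows 200-212 [[187, 186, 184, 190, 183, 161, 200, 246, 247, 247, 241, 162, 119], [187, 184, 188, 184, 179, 151, 168, 232, 248, 248, 247, 200, 128], [187, 190, 189, 186, 182, 158, 155, 224, 247, 247, 244, 198, 126], [186, 186, 188, 186, 180, 159, 168, 218, 219, 214, 190, 142, 113]]
deck bot rows 250-262 [[230, 231, 224, 229, 245, 250, 247, 158, 110, 149, 190, 200, 194], [110, 116, 174, 241, 249, 248, 247, 197, 124, 144, 188, 197, 195], [109, 118, 168, 238, 248, 248, 247, 194, 123, 146, 189, 202, 196], [111, 117, 171, 237, 247, 248, 244, 193, 124, 145, 190, 197, 195]]
deck left [[190, 150, 118, 104, 123, 179, 250, 248, 248, 225, 148, 110], [197, 187, 141, 102, 108, 177, 250, 249, 247, 233, 158, 112], [193, 193, 162, 126, 104, 117, 184, 251, 250, 249, 215, 137], [197, 198, 189, 146, 100, 96, 167, 252, 250, 250, 230, 155]]
deck right [[102, 105, 165, 244, 248, 247, 245, 193, 177, 189, 192, 189, 189], [113, 105, 130, 214, 248, 248, 245, 195, 179, 190, 191, 191, 189], [113, 111, 109, 149, 230, 248, 247, 246, 195, 180, 194, 199, 193], [113, 105, 101, 130, 201, 250, 249, 245, 197, 179, 192, 190, 190]]
```

```bash
python3 -m jog '[{"fingers":-0.1,"translation":[-0.001,0.0005,0.01],"delta_rot":[0,0,0.7]},{"fingers":-0.1,"translation":[-0.002,0.0008,0.02],"delta_rot":[0,0,0.7]},{"fingers":-0.1,"translation":[-0.002,0.0008,0.035],"delta_rot":[0,0,0.7]},{"fingers":-0.1,"translation":[-0.002,0.0008,0.05],"delta_rot":[0,0,0.7]},{"fingers":-0.1,"translation":[-0.002,0.0008,0.06],"delta_rot":[0,0,0.7]},{"fingers":-0.1,"translation":[-0.002,0.0008,0.068],"delta_rot":[0,0,0.7]},{"fingers":-0.1,"translation":[-0.002,0.0008,0.068],"delta_rot":[0,0,0.7]},{"fingers":-0.1,"translation":[-0.002,0.0008,0.068],"delta_rot":[0,0,0.7]}]'; python3 - <<'E'
from h import *
import pickle
T=capture("top");S=capture("scene");pickle.dump((T,S),open("c2.pkl","wb"))
q=np.mean([capture("top") and pose()[0] for _ in range(3)],0);_,Rm,s=pose();print(q,s["contact_force"],s["torque"]);go(q,part(179.6)@A(1))
def box(c,z0,z1): return [np.array([c[0]+a*.055,c[1]+b*.028,z]) for z in(z0,z1) for a,b in((-1,-1),(1,-1),(1,1),(-1,1))]
tier=box(q,q[2]-.0037,q[2]+.0283);print(proj(T,tier).round(1).tolist());print(proj(S,tier).round(1).tolist())
g=cv2.cvtColor(T["color"],cv2.COLOR_BGR2GRAY).astype(int)
p=proj(T,tier)[4:];r,cl=int(p[1][1]),int(p[2][0])
print("top rows",r-7,g[r-7:r+7,cl+8:cl+22:4].T.tolist())
print("left cols",cl-7,[(x,g[x,cl-7:cl+9].tolist()) for x in(r+8,r+12,r+36,r+40,r+44)])
a=cv2.resize(S["color"][250:362,288:396],None,fx=5,fy=5,interpolation=cv2.INTER_CUBIC);b=cv2.resize(T["color"][190:270,370:422],None,fx=5,fy=5,interpolation=cv2.INTER_CUBIC)
cv2.imwrite("pics/low.png",np.hstack([a,cv2.copyMakeBorder(b,0,160,0,0,cv2.BORDER_CONSTANT)]))
E
```

```text
clock: 9.2
tcp_pos: [0.5038, -0.2346, 0.0826]
ee_rot: [-0.0, 1.0, -0.003, -0.0]
contact_force: [0.1, 0.1, -1.3]
finger_gap: 0.646
grasp_force: 37.9
[ 0.5040303  -0.23456233  0.08306236] [-0.0458252  -0.04923729 -1.81325972] [ 0.02788598  0.01167548 -0.06012685]
t [0.0, 0.0001, -0.0] rot [-0.02, -0.03, 0.07] dist 0.0001 clk 9.45
[[421.4, 257.0], [419.1, 205.5], [392.9, 205.6], [394.9, 257.2], [425.6, 256.2], [423.2, 203.2], [396.3, 203.3], [398.3, 256.4]]
[[323.2, 324.3], [377.7, 298.6], [355.6, 280.6], [302.6, 303.7], [323.7, 308.3], [379.4, 283.1], [356.7, 265.5], [302.7, 288.2]]
top rows 196 [[67, 121, 166, 191, 191, 182, 192, 227, 231, 231, 219, 134, 95, 97], [66, 121, 167, 191, 190, 193, 218, 242, 246, 244, 230, 169, 116, 110], [67, 119, 167, 187, 188, 191, 220, 243, 247, 249, 250, 194, 99, 53], [69, 119, 170, 188, 185, 181, 219, 250, 243, 182, 103, 74, 82, 86]]
left cols 389 [(211, [105, 136, 178, 232, 236, 174, 129, 137, 182, 224, 231, 228, 190, 128, 96, 93]), (215, [103, 127, 161, 229, 231, 177, 130, 123, 166, 226, 234, 228, 194, 134, 97, 96]), (239, [106, 95, 125, 185, 228, 213, 155, 112, 124, 190, 229, 234, 226, 163, 102, 92]), (243, [115, 94, 102, 165, 231, 234, 167, 124, 146, 182, 203, 169, 120, 79, 62, 62]), (247, [109, 80, 80, 99, 120, 126, 107, 78, 64, 68, 67, 77, 72, 72, 71, 75])]
```

View pics/low.png

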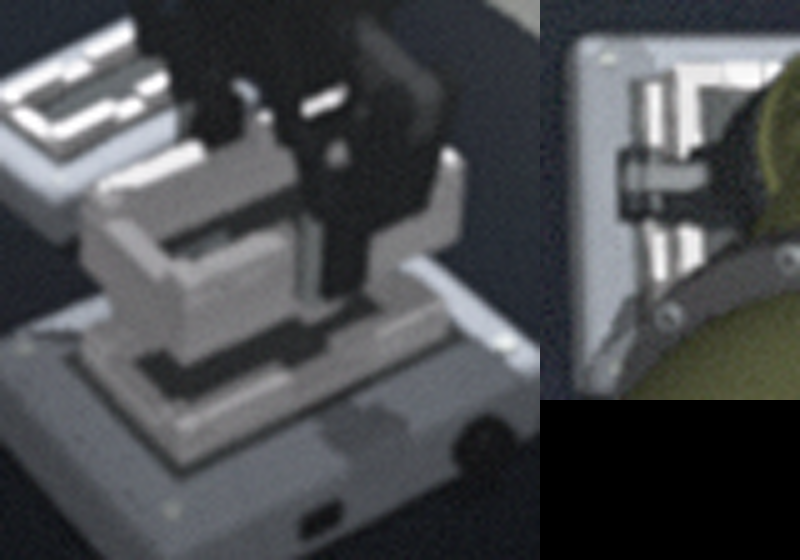

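Measured edges put the tier within about 1 mm of alignment: tier rim far edge at row 202.0, deck far edge at row 206.4. I'll apply a small correction and lower it slowly.

```bash
python3 -m jog '[{"fingers":-0.1,"translation":[-0.0008,-0.0006,0.003],"delta_rot":[0,0,0]},{"fingers":-0.1,"translation":[-0.0008,-0.0006,0.006],"delta_rot":[0,0,0]},{"fingers":-0.1,"translation":[-0.0008,-0.0006,0.009],"delta_rot":[0,0,0]},{"fingers":-0.1,"translation":[-0.0008,-0.0006,0.012],"delta_rot":[0,0,0]},{"fingers":-0.1,"translation":[-0.0008,-0.0006,0.014],"delta_rot":[0,0,0]},{"fingers":-0.1,"translation":[-0.0008,-0.0006,0.016],"delta_rot":[0,0,0]},{"fingers":-0.1,"translation":[-0.0008,-0.0006,0.018],"delta_rot":[0,0,0]},{"fingers":-0.1,"translation":[-0.0008,-0.0006,0.019],"delta_rot":[0,0,0]}]'; python3 - <<'E'
from h import *
q,Rm,s=pose();print(q,s["contact_force"],s["torque"])
E
```

```text
clock: 10.25
tcp_pos: [0.5029, -0.2338, 0.0633]
ee_rot: [-0.0, 1.0, -0.003, -0.0]
contact_force: [0.4, -0.4, -1.9]
finger_gap: 0.65
grasp_force: 37.9
[ 0.50287951 -0.23375939  0.06330483] [ 0.36016173 -0.44857099 -1.94243347] [ 0.03538157  0.02684418 -0.00532034]
```

```bash
python3 -m jog '[{"fingers":-0.1,"translation":[0,0,0.0005],"delta_rot":[0,0,0]},{"fingers":-0.1,"translation":[0,0,0.001],"delta_rot":[0,0,0]},{"fingers":-0.1,"translation":[0,0,0.0015],"delta_rot":[0,0,0]},{"fingers":-0.1,"translation":[0,0,0.002],"delta_rot":[0,0,0]},{"fingers":-0.1,"translation":[0,0,0.0025],"delta_rot":[0,0,0]},{"fingers":-0.1,"translation":[0,0,0.003],"delta_rot":[0,0,0]},{"fingers":-0.1,"translation":[0,0,0.003],"delta_rot":[0,0,0]},{"fingers":-0.1,"translation":[0,0,0.003],"delta_rot":[0,0,0]}]'; python3 - <<'E'
from h import *
q,Rm,s=pose();print(q,s["contact_force"],s["torque"])
E
```

```text
clock: 11.05
tcp_pos: [0.5029, -0.2338, 0.0605]
ee_rot: [-0.0, 1.0, -0.003, -0.0]
contact_force: [0.1, 0.4, -1.8]
finger_gap: 0.642
grasp_force: 37.9
[ 0.50288757 -0.2337593   0.06049355] [ 0.09476018  0.39369442 -1.77413317] [-0.03967884  0.034152   -0.03635722]
```

```bash
python3 -m jog '[{"fingers":-0.1,"translation":[0,0,0.0005],"delta_rot":[0,0,0]},{"fingers":-0.1,"translation":[0,0,0.001],"delta_rot":[0,0,0]},{"fingers":-0.1,"translation":[0,0,0.0015],"delta_rot":[0,0,0]},{"fingers":-0.1,"translation":[0,0,0.002],"delta_rot":[0,0,0]},{"fingers":-0.1,"translation":[0,0,0.0025],"delta_rot":[0,0,0]},{"fingers":-0.1,"translation":[0,0,0.0025],"delta_rot":[0,0,0]},{"fingers":-0.1,"translation":[0,0,0.0025],"delta_rot":[0,0,0]},{"fingers":-0.1,"translation":[0,0,0.0025],"delta_rot":[0,0,0]}]'; python3 - <<'E'
from h import *
q,Rm,s=pose();print(q,s["contact_force"],s["torque"])
E
```

```text
clock: 11.85
tcp_pos: [0.5029, -0.2338, 0.058]
ee_rot: [-0.0, 1.0, -0.003, -0.0]
contact_force: [0.3, -0.5, -2.1]
finger_gap: 0.645
grasp_force: 37.9
[ 0.50292126 -0.23378156  0.05802666] [ 0.26393546 -0.50371322 -2.11347497] [-0.02965711  0.01366212 -0.03005737]
```

```bash
python3 -m jog '[{"fingers":-0.1,"translation":[0,0,0.0003],"delta_rot":[0,0,0]},{"fingers":-0.1,"translation":[0,0,0.0006],"delta_rot":[0,0,0]},{"fingers":-0.1,"translation":[0,0,0.0009],"delta_rot":[0,0,0]},{"fingers":-0.1,"translation":[0,0,0.0012],"delta_rot":[0,0,0]},{"fingers":-0.1,"translation":[0,0,0.0015],"delta_rot":[0,0,0]},{"fingers":-0.1,"translation":[0,0,0.0015],"delta_rot":[0,0,0]},{"fingers":-0.1,"translation":[0,0,0.0015],"delta_rot":[0,0,0]},{"fingers":-0.1,"translation":[0,0,0.0015],"delta_rot":[0,0,0]}]'; python3 - <<'E'
from h import *
q,Rm,s=pose();print(q,s["contact_force"],s["torque"])
E
```

```text
clock: 12.65
tcp_pos: [0.5029, -0.2338, 0.057]
ee_rot: [-0.0, 1.0, -0.003, 0.0]
contact_force: [-1.9, 1.0, 5.4]
finger_gap: 0.648
grasp_force: 38.6
[ 0.50290555 -0.23377029  0.05700038] [-1.8622729   0.95580126  5.3916316 ] [0.11798776 0.37352727 0.01642248]
```

```bash
python3 -m jog '[{"fingers":0.3,"translation":[0,0,0],"delta_rot":[0,0,0]},{"fingers":0.35,"translation":[0,0,0],"delta_rot":[0,0,0]},{"fingers":0.4,"translation":[0,0,0],"delta_rot":[0,0,0]},{"fingers":0.5,"translation":[0,0,0],"delta_rot":[0,0,0]},{"fingers":0.6,"translation":[0,0,0],"delta_rot":[0,0,0]},{"fingers":0.7,"translation":[0,0,0],"delta_rot":[0,0,0]},{"fingers":0.7,"translation":[0,0,0],"delta_rot":[0,0,0]},{"fingers":0.7,"translation":[0,0,0],"delta_rot":[0,0,0]}]'; python3 - <<'E'
from h import *
q,Rm,s=pose();print(q,s["contact_force"],s["torque"],s["qpos"].round(2))
P=part(-3,32);top=np.array([.5525,.2607,.0921])
go(top+.1*P[:,2],P@A(-1))
go(top+.1*P[:,2],P@A(1))
E
```

```text
clock: 13.45
tcp_pos: [0.5029, -0.2338, 0.0565]
ee_rot: [-0.0, 1.0, -0.003, -0.0]
contact_force: [-0.8, -0.0, 0.6]
finger_gap: 0.849
grasp_force: 0.0
[ 0.50289221 -0.23378759  0.05649917] [-0.78270536 -0.02407804  0.58259754] [ 0.00776851  0.00668621 -0.02823325] [ 0.12  0.64  0.43  1.9  -0.41  0.68 -0.78]
t [-0.0062, -0.4973, -0.1201] rot [-0.77, 32.01, 2.59] dist 0.5116 clk 13.45
t [-0.0062, -0.4973, -0.1201] rot [-48.94, -1.18, -170.56] dist 0.5116 clk 13.45
```

```bash
python3 -m jog '[{"fingers":0.7,"translation":[0,0,-0.02],"delta_rot":[0,0,0]},{"fingers":0.8,"translation":[0,0,-0.06],"delta_rot":[0,0,0]},{"fingers":1,"translation":[0,0,-0.1],"delta_rot":[0,0,0]},{"fingers":1,"translation":[0,-0.03,-0.14],"delta_rot":[0,0,0]},{"fingers":1,"translation":[0,-0.08,-0.17],"delta_rot":[0,2,0]},{"fingers":1,"translation":[0,-0.13,-0.17],"delta_rot":[0,5,0]},{"fingers":1,"translation":[0,-0.18,-0.17],"delta_rot":[0,8,0]},{"fingers":1,"translation":[0,-0.23,-0.17],"delta_rot":[0,12,0]}]'; python3 -m jog '[{"fingers":1,"translation":[0,-0.05,0],"delta_rot":[0,3,0]},{"fingers":1,"translation":[0,-0.1,0],"delta_rot":[0,6,0]},{"fingers":1,"translation":[0,-0.15,0],"delta_rot":[0,9,0]},{"fingers":1,"translation":[0,-0.19,0],"delta_rot":[0,12,0]},{"fingers":1,"translation":[0,-0.22,0],"delta_rot":[0,15,0]},{"fingers":1,"translation":[0,-0.25,0],"delta_rot":[0,18,1]},{"fingers":1,"translation":[0,-0.265,0],"delta_rot":[0,20,2]},{"fingers":1,"translation":[0,-0.265,0],"delta_rot":[0,20,2.5]}]'; python3 - <<'E'
from h import *
import pickle
T=capture("top");S=capture("scene");pickle.dump((T,S),open("c3.pkl","wb"))
P=part(-3,32);top=np.array([.5525,.2607,.0921])
go(top+.05*P[:,2],P@A(-1));q,Rm,s=pose();print(q,s["qpos"].round(2))
ex,ey=np.eye(3)[:2]
for z in(.088,.097):
    print(z,rect(T,[(380,190),(432,190),(432,268),(380,268)],np.array([.5,-.23,z]),ex,ey,thr=225),rect(S,[(285,295),(352,260),(392,290),(392,310),(325,335)],np.array([.5,-.23,z]),ex,ey,thr=225))
v=lambda c,x,y,w,h:cv2.resize(c["color"][y:y+h,x:x+w],None,fx=5,fy=5,interpolation=cv2.INTER_CUBIC)
cv2.imwrite("pics/placed.png",np.hstack([v(S,285,255,110,110),cv2.copyMakeBorder(v(T,378,190,50,80),0,150,0,0,cv2.BORDER_CONSTANT)]))
E
```

```text
clock: 14.25
tcp_pos: [0.5046, -0.0092, 0.2273]
ee_rot: [-0.001, 0.994, -0.003, 0.106]
contact_force: [1.3, 0.3, 0.3]
finger_gap: 0.996
grasp_force: 0.0
clock: 15.05
tcp_pos: [0.5042, 0.2573, 0.2259]
ee_rot: [-0.002, 0.961, -0.022, 0.275]
contact_force: [0.0, -0.4, 0.5]
finger_gap: 1.0
grasp_force: 0.0
t [-0.0315, -0.0078, 0.089] rot [-0.97, 0.09, -0.13] dist 0.0947 clk 15.15
[0.5053555  0.25374538 0.22654123] [-1.39  0.34  0.87  2.13  0.18  0.33 -2.39]
0.088 (array([ 0.50591329, -0.23311719,  0.088     ]), (111.1, 57.2), 0.76) (array([ 0.50154075, -0.23883704,  0.088     ]), (113.4, 61.3), -0.29)
0.097 (array([ 0.50498336, -0.23086966,  0.097     ]), (110.1, 56.7), 0.76) (array([ 0.49465784, -0.24696818,  0.097     ]), (111.4, 60.2), -0.29)
```

View pics/placed.png

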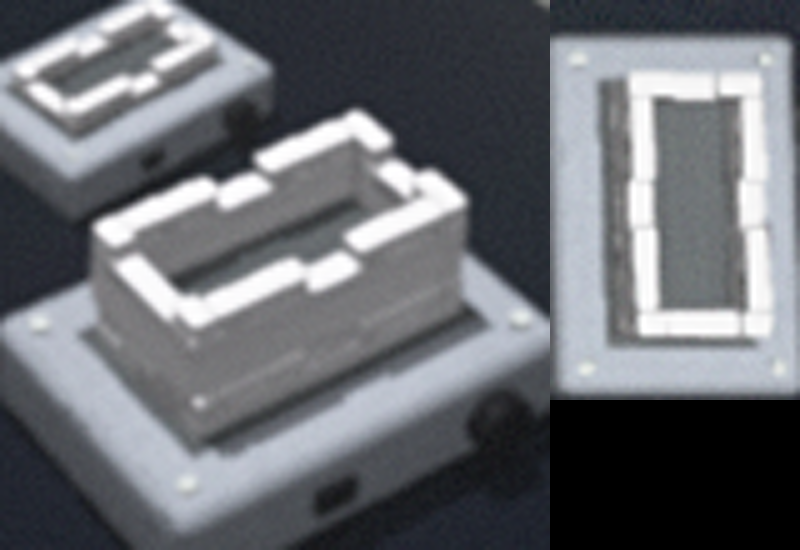

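The tier is fully seated and level: the seam is closed, and the rim centre (0.506,-0.233) at z=0.088 matches the deck. Joint 7 is near its limit, so I'll turn the gripper a half turn in place before the cover grasp.

```bash
python3 -m jog '[{"fingers":1,"translation":[0,0,0],"delta_rot":[0,0,-8]},{"fingers":1,"translation":[0,0,0],"delta_rot":[0,0,-16]},{"fingers":1,"translation":[0,0,0],"delta_rot":[0,0,-24]},{"fingers":1,"translation":[0,0,0],"delta_rot":[0,0,-32]},{"fingers":1,"translation":[0,0,0],"delta_rot":[0,0,-40]},{"fingers":1,"translation":[0,0,0],"delta_rot":[0,0,-48]},{"fingers":1,"translation":[0,0,0],"delta_rot":[0,0,-56]},{"fingers":1,"translation":[0,0,0],"delta_rot":[0,0,-64]}]'; python3 -m jog '[{"fingers":1,"translation":[0,0,0],"delta_rot":[0,0,-8]},{"fingers":1,"translation":[0,0,0],"delta_rot":[0,0,-16]},{"fingers":1,"translation":[0,0,0],"delta_rot":[0,0,-24]},{"fingers":1,"translation":[0,0,0],"delta_rot":[0,0,-32]},{"fingers":1,"translation":[0,0,0],"delta_rot":[0,0,-40]},{"fingers":1,"translation":[0,0,0],"delta_rot":[0,0,-48]},{"fingers":1,"translation":[0,0,0],"delta_rot":[0,0,-56]},{"fingers":1,"translation":[0,0,0],"delta_rot":[0,0,-64]}]'; python3 - <<'E'
from h import *
P=part(-3,32);top=np.array([.5525,.2607,.0921])
go(top+.06*P[:,2],P@A(1));q,Rm,s=pose();print(q,s["qpos"].round(2))
E
```

```text
clock: 15.95
tcp_pos: [0.5067, 0.2514, 0.2276]
ee_rot: [0.145, 0.827, 0.489, 0.234]
contact_force: [0.4, -0.8, -0.8]
finger_gap: 0.997
grasp_force: 0.0
clock: 16.75
tcp_pos: [0.5068, 0.2513, 0.2277]
ee_rot: [0.248, 0.442, 0.853, 0.121]
contact_force: [0.1, -1.4, 0.3]
finger_gap: 0.995
grasp_force: 0.0
t [0.029, -0.02, 0.0791] rot [0.84, -0.41, -52.07] dist 0.0866 clk 16.75
[0.50676966 0.25125437 0.22770173] [-0.95  0.25  0.27  2.13  0.74  0.45 -0.71]
```

```bash
python3 -m jog '[{"fingers":1,"translation":[0.004,-0.003,0.01],"delta_rot":[0,0,-8]},{"fingers":1,"translation":[0.008,-0.006,0.02],"delta_rot":[0,0,-16]},{"fingers":1,"translation":[0.013,-0.009,0.03],"delta_rot":[0,0,-24]},{"fingers":1,"translation":[0.018,-0.012,0.04],"delta_rot":[0,0,-32]},{"fingers":1,"translation":[0.023,-0.015,0.05],"delta_rot":[0.4,0,-40]},{"fingers":1,"translation":[0.028,-0.018,0.06],"delta_rot":[0.8,-0.4,-47]},{"fingers":1,"translation":[0.029,-0.02,0.065],"delta_rot":[0.8,-0.4,-52]},{"fingers":1,"translation":[0.029,-0.02,0.065],"delta_rot":[0.8,-0.4,-52]}]'; python3 - <<'E'
from h import *
P=part(-3,32);top=np.array([.5502,.2607,.0937])
go(top-.025*P[:,2],P@A(1));q,Rm,s=pose();print(q,s["qpos"].round(2))
E
```

```text
clock: 17.55
tcp_pos: [0.5131, 0.263, 0.154]
ee_rot: [0.275, 0.027, 0.961, -0.007]
contact_force: [-1.0, 0.6, -0.0]
finger_gap: 0.998
grasp_force: 0.0
t [0.0004, -0.0003, 0.0959] rot [-0.01, -0.03, -0.26] dist 0.0959 clk 17.55
[0.51307068 0.26297076 0.15404655] [-0.91  0.39  0.21  2.19  1.11  0.34 -0.24]
```

```bash
python3 -m jog '[{"fingers":1,"translation":[0,0,0.012],"delta_rot":[0,0,0]},{"fingers":1,"translation":[0,0,0.025],"delta_rot":[0,0,0]},{"fingers":1,"translation":[0,0,0.037],"delta_rot":[0,0,0]},{"fingers":1,"translation":[0,0,0.05],"delta_rot":[0,0,0]},{"fingers":1,"translation":[0,0,0.058],"delta_rot":[0,0,0]},{"fingers":1,"translation":[0,0,0.066],"delta_rot":[0,0,0]},{"fingers":1,"translation":[0,0,0.073],"delta_rot":[0,0,0]},{"fingers":1,"translation":[0,0,0.075],"delta_rot":[0,0,0]}]'; python3 - <<'E'
from h import *
P=part(-3,32);top=np.array([.5502,.2607,.0937])
go(top-.025*P[:,2],P@A(1));q,Rm,s=pose();print(q,s["qpos"].round(2),s["contact_force"])
E
```

```text
clock: 18.35
tcp_pos: [0.5531, 0.262, 0.091]
ee_rot: [0.276, 0.029, 0.961, -0.005]
contact_force: [0.7, 0.1, -0.4]
finger_gap: 1.0
grasp_force: 0.0
t [0.001, -0.0015, 0.0212] rot [0.08, 0.03, -0.45] dist 0.0213 clk 18.35
[0.55310404 0.26201861 0.09097673] [-0.9   0.55  0.3   2.18  1.58  0.2  -0.71] [ 0.69798703  0.11799945 -0.37557857]
```

```bash
python3 -m jog '[{"fingers":1,"translation":[0,0,0.004],"delta_rot":[0,0,0]},{"fingers":1,"translation":[0.001,-0.001,0.008],"delta_rot":[0,0,0]},{"fingers":1,"translation":[0.001,-0.0015,0.012],"delta_rot":[0,0,0]},{"fingers":1,"translation":[0.001,-0.0015,0.016],"delta_rot":[0,0,0]},{"fingers":1,"translation":[0.001,-0.0015,0.02],"delta_rot":[0,0,0]},{"fingers":1,"translation":[0.001,-0.0015,0.021],"delta_rot":[0,0,0]},{"fingers":1,"translation":[0.001,-0.0015,0.021],"delta_rot":[0,0,0]},{"fingers":1,"translation":[0.001,-0.0015,0.021],"delta_rot":[0,0,0]}]'; python3 - <<'E'
from h import *
P=part(-3,32);top=np.array([.5502,.2607,.0937])
go(top-.025*P[:,2],P@A(1));q,Rm,s=pose();print(q,s["qpos"].round(3),s["contact_force"])
E
```

```text
clock: 19.15
tcp_pos: [0.5621, 0.2614, 0.0721]
ee_rot: [0.275, 0.027, 0.961, -0.005]
contact_force: [0.5, -0.4, 0.2]
finger_gap: 0.997
grasp_force: 0.0
t [-0.0014, -0.0013, 0.0005] rot [0.14, -0.03, -0.22] dist 0.002 clk 19.15
[0.5620702  0.26140322 0.07214709] [-0.843  0.588  0.239  2.179  1.762  0.229 -0.873] [ 0.48736563 -0.35640059  0.2021875 ]
```

Good; close on the cover.

```bash
python3 -m jog '[{"fingers":0.7,"translation":[0,0,0],"delta_rot":[0,0,0]},{"fingers":0.5,"translation":[0,0,0],"delta_rot":[0,0,0]},{"fingers":0.4,"translation":[0,0,0],"delta_rot":[0,0,0]},{"fingers":0.3,"translation":[0,0,0],"delta_rot":[0,0,0]},{"fingers":0.2,"translation":[0,0,0],"delta_rot":[0,0,0]},{"fingers":0.1,"translation":[0,0,0],"delta_rot":[0,0,0]},{"fingers":-0.1,"translation":[0,0,0],"delta_rot":[0,0,0]},{"fingers":-0.1,"translation":[0,0,0],"delta_rot":[0,0,0]}]' 35; python3 -m jog '[{"fingers":-0.1,"translation":[0,0,0],"delta_rot":[0,0,0]},{"fingers":-0.1,"translation":[0,0,-0.003],"delta_rot":[0,0,0]},{"fingers":-0.1,"translation":[0,0,-0.01],"delta_rot":[0,0,0]},{"fingers":-0.1,"translation":[0,0,-0.02],"delta_rot":[0,0,0]},{"fingers":-0.1,"translation":[0,0,-0.03],"delta_rot":[0,0,0]},{"fingers":-0.1,"translation":[0,0,-0.045],"delta_rot":[0,0,0]},{"fingers":-0.1,"translation":[0,0,-0.06],"delta_rot":[0,0,0]},{"fingers":-0.1,"translation":[0,0,-0.08],"delta_rot":[0,0,0]}]'; python3 - <<'E'
from h import *
q,Rm,s=pose();print(q,s["qpos"].round(3),s["contact_force"],s["torque"])
go(np.array([.5,.19,.27]),part(0)@A(1))
E
```

```text
clock: 19.95
tcp_pos: [0.5619, 0.2613, 0.0723]
ee_rot: [0.275, 0.026, 0.961, -0.006]
contact_force: [-3.3, -1.5, 5.1]
finger_gap: 0.649
grasp_force: 36.4
clock: 20.75
tcp_pos: [0.5189, 0.2635, 0.1397]
ee_rot: [0.275, 0.026, 0.961, -0.006]
contact_force: [0.5, 0.5, -1.5]
finger_gap: 0.649
grasp_force: 37.8
[0.5188807  0.2634644  0.13966914] [-0.902  0.423  0.212  2.196  1.196  0.315 -0.326] [ 0.49666212  0.46924697 -1.51772244] [-0.00855218  0.67951153 -0.02025117]
t [-0.0563, -0.074, -0.1187] rot [-0.7, 31.88, -3.05] dist 0.1508 clk 20.75
```

```bash
python3 -m jog '[{"fingers":-0.1,"translation":[-0.007,-0.005,-0.015],"delta_rot":[0,3,0]},{"fingers":-0.1,"translation":[-0.014,-0.012,-0.03],"delta_rot":[0,8,0]},{"fingers":-0.1,"translation":[-0.021,-0.02,-0.045],"delta_rot":[0,14,-1]},{"fingers":-0.1,"translation":[-0.028,-0.03,-0.06],"delta_rot":[0,20,-1]},{"fingers":-0.1,"translation":[-0.035,-0.04,-0.08],"delta_rot":[0,26,-2]},{"fingers":-0.1,"translation":[-0.045,-0.055,-0.1],"delta_rot":[-0.5,30,-3]},{"fingers":-0.1,"translation":[-0.056,-0.074,-0.118],"delta_rot":[-0.7,31.9,-3]},{"fingers":-0.1,"translation":[-0.056,-0.074,-0.118],"delta_rot":[-0.7,31.9,-3]}]'; python3 - <<'E'
from h import *
q,Rm,s=pose();print(q,s["qpos"].round(3),s["contact_force"],s["torque"])
go(np.array([.503,-.2338,.2]),part(-.4)@A(1))
E
```

```text
clock: 21.55
tcp_pos: [0.5036, 0.1865, 0.2715]
ee_rot: [0.002, 0.004, 1.0, 0.001]
contact_force: [0.1, -0.7, -1.9]
finger_gap: 0.646
grasp_force: 37.8
[0.50355347 0.18654291 0.27151079] [-0.142  0.345 -0.365  1.668  0.133  1.149  1.021] [ 0.1304267  -0.70422389 -1.86498127] [-0.02829902 -0.04628687 -0.03838813]
t [-0.0023, -0.4205, 0.0707] rot [0.12, 0.22, -0.03] dist 0.4264 clk 21.55
```

```bash
python3 -m jog '[{"fingers":-0.1,"translation":[0,-0.02,0],"delta_rot":[0,0,0]},{"fingers":-0.1,"translation":[0,-0.06,0],"delta_rot":[0,0,0]},{"fingers":-0.1,"translation":[0,-0.105,0.005],"delta_rot":[0,0,0]},{"fingers":-0.1,"translation":[0,-0.15,0.01],"delta_rot":[0,0,0]},{"fingers":-0.1,"translation":[0,-0.195,0.015],"delta_rot":[0,0,0]},{"fingers":-0.1,"translation":[0,-0.24,0.02],"delta_rot":[0.1,0.2,0]},{"fingers":-0.1,"translation":[0,-0.285,0.025],"delta_rot":[0.1,0.2,0]},{"fingers":-0.1,"translation":[0,-0.32,0.03],"delta_rot":[0.1,0.2,0]}]'; python3 -m jog '[{"fingers":-0.1,"translation":[0,-0.03,0],"delta_rot":[0,0,0]},{"fingers":-0.1,"translation":[0,-0.055,0.005],"delta_rot":[0,0,0]},{"fingers":-0.1,"translation":[0,-0.08,0.015],"delta_rot":[0,0,0]},{"fingers":-0.1,"translation":[0,-0.095,0.03],"delta_rot":[0,0,0]},{"fingers":-0.1,"translation":[0,-0.1,0.045],"delta_rot":[0,0,0]},{"fingers":-0.1,"translation":[0,-0.1,0.06],"delta_rot":[0,0,0]},{"fingers":-0.1,"translation":[0,-0.1,0.075],"delta_rot":[0,0,0]},{"fingers":-0.1,"translation":[0,-0.1,0.075],"delta_rot":[0,0,0]}]'; python3 - <<'E'
from h import *
q,Rm,s=pose();print(q,s["qpos"].round(3),s["contact_force"],s["torque"])
go(np.array([.503,-.2338,.13]),part(-.4)@A(1))
E
```

```text
clock: 22.35
tcp_pos: [0.4996, -0.1321, 0.238]
ee_rot: [-0.002, 0.001, 1.0, -0.0]
contact_force: [-0.1, 0.3, -0.9]
finger_gap: 0.646
grasp_force: 37.8
clock: 23.15
tcp_pos: [0.4987, -0.2286, 0.1615]
ee_rot: [-0.003, -0.0, 1.0, 0.001]
contact_force: [0.1, -0.2, -2.1]
finger_gap: 0.646
grasp_force: 37.8
[ 0.49872448 -0.22862294  0.16147441] [ 0.529  0.461 -0.213  1.798  0.121  0.902  1.832] [ 0.09738198 -0.16241519 -2.08000913] [ 0.06928776  0.03314197 -0.01507478]
t [-0.0045, -0.0052, 0.0314] rot [0.1, -0.37, 0.41] dist 0.0322 clk 23.15
```

```bash
python3 -m jog '[{"fingers":-0.1,"translation":[-0.002,-0.002,0.005],"delta_rot":[0.1,-0.2,0.2]},{"fingers":-0.1,"translation":[-0.0045,-0.005,0.01],"delta_rot":[0.1,-0.4,0.4]},{"fingers":-0.1,"translation":[-0.0045,-0.0052,0.02],"delta_rot":[0.1,-0.4,0.4]},{"fingers":-0.1,"translation":[-0.0045,-0.0052,0.03],"delta_rot":[0.1,-0.4,0.4]},{"fingers":-0.1,"translation":[-0.0045,-0.0052,0.036],"delta_rot":[0.1,-0.4,0.4]},{"fingers":-0.1,"translation":[-0.0045,-0.0052,0.036],"delta_rot":[0.1,-0.4,0.4]},{"fingers":-0.1,"translation":[-0.0045,-0.0052,0.036],"delta_rot":[0.1,-0.4,0.4]},{"fingers":-0.1,"translation":[-0.0045,-0.0052,0.036],"delta_rot":[0.1,-0.4,0.4]}]'; python3 - <<'E'
from h import *
import pickle
T=capture("top");S=capture("scene");pickle.dump((T,S),open("c4.pkl","wb"))
q,Rm,s=pose();print(q,s["contact_force"]);go(q,part(-.4)@A(1))
c=q+[.0025,-.0005,0]
def box(c,z0,z1): return [np.array([c[0]+a*.055,c[1]+b*.028,z]) for z in(z0,z1) for a,b in((-1,-1),(1,-1),(1,1),(-1,1))]
B=box(c,q[2]-.001,q[2]+.025);p=proj(T,B)[4:];print(p.round(1).tolist(),proj(S,B).round(1).tolist())
g=cv2.cvtColor(T["color"],cv2.COLOR_BGR2GRAY).astype(int);r,cl=int(p[1][1]),int(p[2][0])
print("top rows",r-7,g[r-7:r+7,cl+5:cl+27:4].T.tolist())
print("left cols",cl-7,[(x,g[x,cl-7:cl+9].tolist()) for x in(r+5,r+8,r+12,r+32,r+36,r+40,r+44)])
T3,S3=pickle.load(open("c3.pkl","rb"));g=cv2.cvtColor(T3["color"],cv2.COLOR_BGR2GRAY).astype(int)
p=proj(T3,box([.5055,-.2343],.056,.088))[4:];print("tier pred",p.round(1).tolist());r,cl,rb=int(p[1][1]),int(p[2][0]),int(p[3][1])
print("top rows",r-7,g[r-7:r+7,cl+5:cl+24:4].T.tolist());print("bot rows",rb-6,g[rb-6:rb+7,cl+5:cl+24:4].T.tolist())
print("left cols",cl-7,[(x,g[x,cl-7:cl+9].tolist()) for x in(r+5,r+8,r+12,r+36,r+40,r+44)])
v=lambda c,x,y,w,h:cv2.resize(c["color"][y:y+h,x:x+w],None,fx=5,fy=5,interpolation=cv2.INTER_CUBIC)
cv2.imwrite("pics/held2.png",np.hstack([v(S,285,235,110,120),cv2.copyMakeBorder(v(T,378,180,50,90),0,150,0,0,cv2.BORDER_CONSTANT)]))
E
```

```text
clock: 23.95
tcp_pos: [0.5049, -0.2354, 0.1283]
ee_rot: [0.003, 0.004, 1.0, -0.001]
contact_force: [0.3, 0.1, -1.1]
finger_gap: 0.649
grasp_force: 37.8
[ 0.50486976 -0.23539788  0.12836978] [ 0.2446175  -0.20634482 -1.22042368]
t [0.0, 0.0, 0.0] rot [-0.14, 0.31, -0.06] dist 0.0 clk 24.05
[[432.2, 253.4], [429.6, 198.2], [401.6, 198.4], [403.8, 253.6]] [[326.4, 299.7], [382.4, 274.8], [359.4, 257.5], [305.0, 279.9], [326.9, 285.9], [383.9, 261.5], [360.4, 244.6], [305.2, 266.6]]
top rows 191 [[49, 41, 43, 47, 48, 71, 119, 167, 191, 215, 225, 228, 226, 227], [48, 44, 42, 52, 47, 70, 123, 165, 200, 221, 226, 226, 228, 228], [45, 43, 44, 46, 50, 69, 117, 167, 201, 234, 236, 152, 88, 97], [47, 44, 45, 43, 45, 71, 119, 170, 208, 236, 237, 154, 89, 86], [50, 45, 49, 45, 44, 67, 118, 167, 207, 234, 242, 175, 79, 46], [44, 43, 48, 45, 52, 43, 50, 65, 73, 79, 82, 75, 70, 61]]
left cols 394 [(203, [194, 198, 195, 195, 184, 146, 127, 142, 182, 219, 228, 226, 226, 226, 227, 226]), (206, [220, 232, 231, 233, 230, 181, 134, 137, 187, 219, 224, 226, 225, 226, 225, 226]), (210, [194, 224, 227, 219, 
[... 1045 characters left out ...]
144, 191, 198, 193], [112, 128, 211, 250, 247, 248, 245, 169, 108, 145, 186, 198, 198], [104, 131, 213, 251, 248, 249, 244, 167, 116, 145, 190, 195, 193]]
left cols 386 [(209, [186, 156, 113, 100, 112, 118, 117, 150, 211, 234, 237, 233, 188, 152, 150, 154]), (212, [190, 157, 114, 103, 136, 130, 120, 144, 218, 248, 249, 249, 183, 118, 110, 116]), (216, [190, 154, 114, 101, 111, 114, 120, 141, 207, 249, 249, 248, 204, 128, 115, 116]), (240, [195, 190, 149, 103, 94, 99, 108, 112, 171, 247, 249, 248, 249, 187, 113, 113]), (244, [197, 189, 158, 115, 102, 113, 121, 110, 142, 231, 249, 248, 250, 187, 117, 112]), (248, [199, 195, 165, 116, 94, 105, 112, 115, 144, 213, 250, 249, 250, 201, 120, 109])]
```

View pics/held2.png

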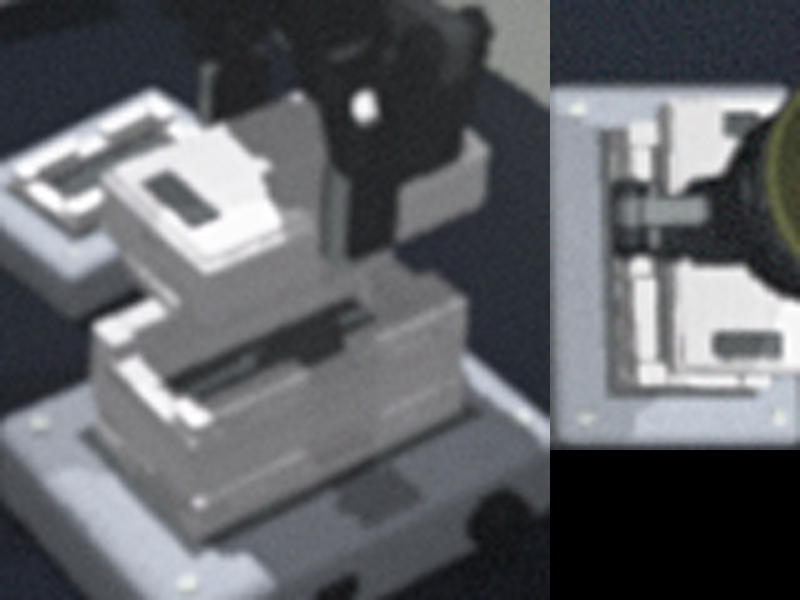

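The cover is right way round (long rib near the robot, at the same end as the wide notch). I'll check its near edge numerically before lowering.

```bash
python3 - <<'E'
from h import *
import pickle
T,S=pickle.load(open("c4.pkl","rb"));g=cv2.cvtColor(T["color"],cv2.COLOR_BGR2GRAY).astype(int)
print(g[246:262,405:433:3].T.tolist())
print([g[r,418:438].tolist() for r in(246,249,251)])
E
```

```text
[[224, 219, 220, 216, 219, 219, 209, 187, 191, 220, 218, 133, 108, 151, 195, 198], [228, 230, 232, 228, 229, 230, 221, 184, 180, 220, 237, 168, 116, 149, 196, 202], [156, 102, 96, 94, 116, 167, 205, 193, 184, 222, 241, 172, 112, 146, 192, 200], [141, 100, 92, 99, 97, 134, 181, 193, 182, 219, 239, 170, 120, 146, 193, 198], [140, 101, 92, 100, 102, 145, 189, 196, 181, 209, 230, 165, 117, 149, 196, 206], [144, 98, 97, 108, 120, 170, 219, 220, 200, 221, 242, 216, 189, 189, 201, 196], [170, 118, 117, 107, 120, 156, 210, 213, 193, 173, 189, 196, 199, 198, 193, 200], [246, 247, 248, 248, 248, 248, 247, 227, 194, 179, 194, 194, 198, 195, 195, 195], [250, 250, 250, 249, 250, 250, 250, 227, 175, 90, 50, 50, 60, 61, 66, 69], [55, 55, 60, 59, 61, 70, 66, 67, 49, 48, 48, 41, 47, 42, 46, 47]]
[[141, 143, 144, 146, 156, 170, 216, 247, 246, 245, 246, 250, 237, 143, 55, 38, 39, 36, 44, 47], [95, 94, 108, 113, 117, 107, 179, 251, 248, 245, 246, 249, 242, 148, 59, 40, 36, 43, 50, 48], [142, 150, 170, 161, 155, 156, 202, 249, 248, 246, 247, 250, 243, 160, 70, 37, 42, 39, 51, 45]]
```

```bash
python3 -m jog '[{"fingers":-0.1,"translation":[0,0.001,0.004],"delta_rot":[0,0,-0.3]},{"fingers":-0.1,"translation":[0,0.0017,0.008],"delta_rot":[0,0,-0.5]},{"fingers":-0.1,"translation":[0,0.0017,0.012],"delta_rot":[0,0,-0.5]},{"fingers":-0.1,"translation":[0,0.0017,0.016],"delta_rot":[0,0,-0.5]},{"fingers":-0.1,"translation":[0,0.0017,0.02],"delta_rot":[0,0,-0.5]},{"fingers":-0.1,"translation":[0,0.0017,0.024],"delta_rot":[0,0,-0.5]},{"fingers":-0.1,"translation":[0,0.0017,0.027],"delta_rot":[0,0,-0.5]},{"fingers":-0.1,"translation":[0,0.0017,0.027],"delta_rot":[0,0,-0.5]}]'; python3 - <<'E'
from h import *
import pickle
T=capture("top");S=capture("scene");pickle.dump((T,S),open("c5.pkl","wb"))
q,Rm,s=pose();print(q,s["contact_force"]);go(q,part(-.4)@A(1))
g=cv2.cvtColor(T["color"],cv2.COLOR_BGR2GRAY).astype(int)
def box(c,z0,z1): return [np.array([c[0]+a*.055,c[1]+b*.028,z]) for z in(z0,z1) for a,b in((-1,-1),(1,-1),(1,1),(-1,1))]
p=proj(T,box([.5051,-.2330],.05,q[2]+.025))[4:];print("want",p.round(1).tolist())
r,cl,rb,cr=int(p[1][1]),int(p[2][0]),int(p[3][1]),int(p[0][0])
print("top",r-5,g[r-5:r+6,cl+5:cl+20:4].T.tolist());print("bot",rb-5,g[rb-5:rb+6,cr-12:cr-1:3].T.tolist())
print("left",cl-5,[(x,g[x,cl-5:cl+6].tolist()) for x in(r+5,r+8,r+36,r+40,r+44)]);print("right",cr-6,[(x,g[x,cr-6:cr+6].tolist()) for x in(rb-9,rb-6,rb-4)])
E
```

```text
clock: 24.85
tcp_pos: [0.5045, -0.2336, 0.1004]
ee_rot: [0.002, -0.0, 1.0, -0.001]
contact_force: [0.7, 0.8, -1.9]
finger_gap: 0.645
grasp_force: 37.8
[ 0.50479798 -0.23369992  0.10095025] [-0.77653627 -0.70207052 -1.65845765]
t [0.0, 0.0, 0.0] rot [-0.12, 0.27, 0.44] dist 0.0 clk 24.95
want [[426.9, 255.3], [424.4, 201.5], [397.1, 201.7], [399.2, 255.5]]
top 196 [[72, 116, 170, 190, 190, 185, 179, 195, 226, 227, 228], [73, 122, 171, 187, 193, 189, 190, 207, 228, 230, 228], [67, 119, 169, 189, 190, 191, 210, 212, 153, 101, 98], [70, 120, 161, 191, 189, 198, 222, 234, 200, 145, 86]]
bot 250 [[95, 107, 148, 192, 196, 174, 162, 138, 120, 148, 195], [115, 128, 173, 216, 212, 205, 200, 157, 122, 148, 192], [212, 217, 234, 241, 217, 206, 223, 204, 190, 191, 197], [246, 246, 247, 246, 215, 177, 183, 194, 199, 197, 200]]
left 392 [(206, [128, 167, 212, 163, 125, 142, 189, 223, 226, 227, 228]), (209, [123, 143, 170, 141, 117, 138, 181, 219, 227, 227, 227]), (237, [129, 118, 157, 219, 172, 122, 133, 191, 222, 229, 227]), (241, [109, 116, 158, 218, 198, 134, 132, 189, 222, 226, 228]), (245, [119, 115, 132, 189, 205, 149, 142, 205, 217, 225, 226])]
right 420 [(246, [247, 246, 245, 246, 248, 235, 191, 161, 97, 47, 45, 50]), (249, [227, 248, 246, 246, 247, 245, 202, 151, 92, 50, 44, 48]), (251, [217, 247, 246, 246, 247, 245, 220, 163, 93, 54, 40, 45])]
```

```bash
python3 - <<'E'
from h import *
import pickle
for f in("c4.pkl","c5.pkl"):
    T,S=pickle.load(open(f,"rb"));g=cv2.cvtColor(T["color"],cv2.COLOR_BGR2GRAY).astype(int)
    print(f);[print(r,g[r,396:432].tolist()) for r in range(196,210)]
T,S=pickle.load(open("c5.pkl","rb"));g=cv2.cvtColor(T["color"],cv2.COLOR_BGR2GRAY).astype(int)
[print(r,g[r,396:432].tolist()) for r in range(242,260)]
E
```

```text
c4.pkl
196 [72, 66, 68, 72, 69, 69, 67, 71, 69, 67, 71, 69, 68, 65, 70, 69, 70, 72, 69, 68, 69, 73, 71, 70, 69, 67, 67, 70, 55, 41, 43, 48, 50, 65, 76, 67]
197 [114, 121, 120, 120, 122, 122, 122, 121, 120, 120, 119, 124, 118, 123, 123, 116, 122, 116, 117, 119, 119, 118, 119, 122, 125, 117, 118, 119, 107, 75, 50, 54, 70, 79, 77, 62]
198 [165, 168, 164, 165, 163, 168, 167, 169, 169, 168, 167, 168, 172, 169, 165, 169, 166, 166, 167, 166, 167, 168, 170, 167, 169, 168, 167, 172, 156, 101, 65, 77, 83, 76, 59, 54]
199 [189, 187, 188, 190, 186, 191, 201, 199, 190, 191, 191, 193, 200, 202, 200, 205, 204, 206, 201, 203, 206, 204, 208, 207, 205, 204, 207, 201, 164, 105, 73, 87, 82, 67, 63, 52]
200 [191, 193, 192, 185, 174, 180, 211, 217, 210, 214, 215, 211, 220, 220, 221, 225, 229, 234, 234, 234, 232, 232, 236, 233, 235, 236, 234, 209, 142, 84, 79, 85, 68, 55, 56, 63]
201 [191, 189, 183, 167, 143, 150, 193, 221, 225, 225, 225, 225, 228, 226, 226, 229, 235, 236, 236, 236, 239, 235, 237, 241, 249, 249, 242, 181, 102, 79, 82, 74, 52, 57, 61, 62]
202 [190, 192, 183, 154, 124, 145, 180, 220, 229, 22
[... 6218 characters left out ...]
5, 172, 167, 175, 175, 158, 150, 150, 153, 156, 159, 165, 160, 162, 157, 162, 151, 163, 200, 213, 222, 223, 218, 187, 183, 194, 199, 195, 166, 110, 54, 46, 41]
257 [128, 124, 123, 119, 118, 113, 120, 123, 113, 113, 108, 114, 127, 135, 137, 133, 137, 140, 138, 139, 138, 157, 165, 192, 204, 201, 192, 194, 196, 200, 198, 167, 109, 54, 46, 43]
258 [99, 96, 92, 96, 99, 108, 116, 112, 117, 114, 110, 117, 120, 120, 117, 117, 118, 124, 120, 118, 119, 122, 131, 167, 190, 198, 197, 199, 195, 201, 193, 170, 111, 57, 42, 40]
259 [126, 126, 126, 130, 136, 148, 155, 156, 151, 151, 151, 154, 151, 146, 149, 147, 147, 149, 148, 146, 148, 148, 153, 172, 191, 197, 200, 197, 197, 199, 193, 165, 115, 57, 46, 40]
```

```bash
python3 -m jog '[{"fingers":-0.1,"translation":[0.0005,0.0005,0.001],"delta_rot":[0,0.2,0]},{"fingers":-0.1,"translation":[0.0005,0.0005,0.002],"delta_rot":[0,0.3,0]},{"fingers":-0.1,"translation":[0.0005,0.0005,0.003],"delta_rot":[0,0.3,0]},{"fingers":-0.1,"translation":[0.0005,0.0005,0.004],"delta_rot":[0,0.3,0]},{"fingers":-0.1,"translation":[0.0005,0.0005,0.005],"delta_rot":[0,0.3,0]},{"fingers":-0.1,"translation":[0.0005,0.0005,0.006],"delta_rot":[0,0.3,0]},{"fingers":-0.1,"translation":[0.0005,0.0005,0.0065],"delta_rot":[0,0.3,0]},{"fingers":-0.1,"translation":[0.0005,0.0005,0.0065],"delta_rot":[0,0.3,0]}]'; python3 - <<'E'
from h import *
q,Rm,s=pose();print(q,s["contact_force"],s["torque"]);go(q,part(-.4)@A(1))
E
```

```text
clock: 25.75
tcp_pos: [0.5043, -0.2332, 0.0944]
ee_rot: [-0.0, -0.0, 1.0, -0.001]
contact_force: [-0.9, 0.8, -2.0]
finger_gap: 0.643
grasp_force: 37.8
[ 0.50425288 -0.23318168  0.0943637 ] [-0.94253744  0.81845827 -1.96371585] [ 0.02563263 -0.07366606  0.01051239]
t [0.0, 0.0, 0.0] rot [-0.12, -0.04, 0.44] dist 0.0 clk 25.75
```

```bash
python3 -m jog '[{"fingers":-0.1,"translation":[0,0,0.0004],"delta_rot":[0,0,0]},{"fingers":-0.1,"translation":[0,0,0.0008],"delta_rot":[0,0,0]},{"fingers":-0.1,"translation":[0,0,0.0012],"delta_rot":[0,0,0]},{"fingers":-0.1,"translation":[0,0,0.0016],"delta_rot":[0,0,0]},{"fingers":-0.1,"translation":[0,0,0.002],"delta_rot":[0,0,0]},{"fingers":-0.1,"translation":[0,0,0.002],"delta_rot":[0,0,0]},{"fingers":-0.1,"translation":[0,0,0.002],"delta_rot":[0,0,0]},{"fingers":-0.1,"translation":[0,0,0.002],"delta_rot":[0,0,0]}]'; python3 - <<'E'
from h import *
q,Rm,s=pose();print(q,s["contact_force"],s["torque"])
E
```

```text
clock: 26.55
tcp_pos: [0.5043, -0.2332, 0.0925]
ee_rot: [-0.0, -0.0, 1.0, -0.001]
contact_force: [0.5, 0.1, -1.6]
finger_gap: 0.644
grasp_force: 37.8
[ 0.50428917 -0.23321001  0.09246762] [ 0.53905793  0.13046404 -1.60189048] [ 0.00978497 -0.0236876   0.01238605]
```

```bash
python3 -m jog '[{"fingers":-0.1,"translation":[0,0,0.0004],"delta_rot":[0,0,0]},{"fingers":-0.1,"translation":[0,0,0.0008],"delta_rot":[0,0,0]},{"fingers":-0.1,"translation":[0,0,0.0012],"delta_rot":[0,0,0]},{"fingers":-0.1,"translation":[0,0,0.0016],"delta_rot":[0,0,0]},{"fingers":-0.1,"translation":[0,0,0.002],"delta_rot":[0,0,0]},{"fingers":-0.1,"translation":[0,0,0.002],"delta_rot":[0,0,0]},{"fingers":-0.1,"translation":[0,0,0.002],"delta_rot":[0,0,0]},{"fingers":-0.1,"translation":[0,0,0.002],"delta_rot":[0,0,0]}]'; python3 - <<'E'
from h import *
q,Rm,s=pose();print(q,s["contact_force"],s["torque"])
E
```

```text
clock: 27.35
tcp_pos: [0.5043, -0.2332, 0.0905]
ee_rot: [-0.0, -0.0, 1.0, -0.001]
contact_force: [0.5, -0.3, -1.7]
finger_gap: 0.646
grasp_force: 37.8
[ 0.50429934 -0.23321612  0.09048747] [ 0.49639627 -0.34516286 -1.66464547] [-0.03409044  0.03356379  0.02934174]
```

```bash
python3 -m jog '[{"fingers":-0.1,"translation":[0,0,0.0004],"delta_rot":[0,0,0]},{"fingers":-0.1,"translation":[0,0,0.0008],"delta_rot":[0,0,0]},{"fingers":-0.1,"translation":[0,0,0.0012],"delta_rot":[0,0,0]},{"fingers":-0.1,"translation":[0,0,0.0016],"delta_rot":[0,0,0]},{"fingers":-0.1,"translation":[0,0,0.0016],"delta_rot":[0,0,0]},{"fingers":-0.1,"translation":[0,0,0.0016],"delta_rot":[0,0,0]},{"fingers":-0.1,"translation":[0,0,0.0016],"delta_rot":[0,0,0]},{"fingers":-0.1,"translation":[0,0,0.0016],"delta_rot":[0,0,0]}]'; python3 - <<'E'
from h import *
q,Rm,s=pose();print(q,s["contact_force"],s["torque"])
E
```

```text
clock: 28.15
tcp_pos: [0.5043, -0.2332, 0.09]
ee_rot: [0.0, -0.0, 1.0, -0.001]
contact_force: [-3.5, 0.1, 10.6]
finger_gap: 0.65
grasp_force: 39.2
[ 0.5043434 -0.2332367  0.0900433] [-3.52849376  0.06243174 10.55664315] [0.53515475 0.7450441  0.06089495]
```

Contact came at the expected seating height. I'll release gently, retreat and check.

```bash
python3 -m jog '[{"fingers":0.3,"translation":[0,0,-0.0003],"delta_rot":[0,0,0]},{"fingers":0.35,"translation":[0,0,-0.0003],"delta_rot":[0,0,0]},{"fingers":0.4,"translation":[0,0,-0.0003],"delta_rot":[0,0,0]},{"fingers":0.5,"translation":[0,0,-0.0003],"delta_rot":[0,0,0]},{"fingers":0.6,"translation":[0,0,-0.0003],"delta_rot":[0,0,0]},{"fingers":0.7,"translation":[0,0,-0.0003],"delta_rot":[0,0,0]},{"fingers":0.7,"translation":[0,0,-0.0003],"delta_rot":[0,0,0]},{"fingers":0.7,"translation":[0,0,-0.0003],"delta_rot":[0,0,0]}]'; python3 -m jog '[{"fingers":0.7,"translation":[0,0,-0.02],"delta_rot":[0,0,0]},{"fingers":0.7,"translation":[0,0,-0.05],"delta_rot":[0,0,0]},{"fingers":0.8,"translation":[0,0,-0.09],"delta_rot":[0,0,0]},{"fingers":1,"translation":[0,0.04,-0.12],"delta_rot":[0,0,0]},{"fingers":1,"translation":[0,0.09,-0.12],"delta_rot":[0,0,0]},{"fingers":1,"translation":[0,0.14,-0.12],"delta_rot":[0,0,0]},{"fingers":1,"translation":[0,0.19,-0.12],"delta_rot":[0,0,0]},{"fingers":1,"translation":[0,0.24,-0.12],"delta_rot":[0,0,0]}]';python3 -m jog '[{"fingers":1,"translation":[0,0.04,0],"delta_rot":[0,0,0]},{"fingers":1,"translation":[0,0.08,0],"delta_rot":[0,0,0]},{"fingers":1,"translation":[0,0.12,0],"delta_rot":[0,0,0]},{"fingers":1,"translation":[0,0.16,0],"delta_rot":[0,0,0]},{"fingers":1,"translation":[0,0.2,0],"delta_rot":[0,0,0]},{"fingers":1,"translation":[0,0.22,0],"delta_rot":[0,0,0]},{"fingers":1,"translation":[0,0.22,0],"delta_rot":[0,0,0]},{"fingers":1,"translation":[0,0.22,0],"delta_rot":[0,0,0]}]'; python3 - <<'E'
from h import *
import pickle
T=capture("top");S=capture("scene");pickle.dump((T,S),open("c6.pkl","wb"))
T3,S3=pickle.load(open("c3.pkl","rb"))
ex,ey=np.eye(3)[:2];pT=[(380,190),(432,190),(432,258),(380,258)]
print("tier T",rect(T3,[(380,190),(432,190),(432,268),(380,268)],np.array([.5,-.23,.088]),ex,ey,thr=225))
for z in(.114,.12):
    for t in(205,215):print(z,t,rect(T,pT,np.array([.5,-.23,z]),ex,ey,thr=t),rect(S,[(285,285),(352,245),(395,275),(325,315)],np.array([.5,-.23,z]),ex,ey,thr=t))
g=cv2.cvtColor(S["color"],cv2.COLOR_BGR2GRAY).astype(int)
def pr(P): return proj(S,P).round(1).tolist()
c=np.array([.5052,-.2330]);print("cover top pred",pr([[c[0]+a*.055,c[1]+b*.028,.114] for a,b in((-1,-1),(1,-1),(1,1),(-1,1))]))
print("quadS",[cv2.approxPolyN(cv2.convexHull(pts(S,[(285,285),(352,245),(395,275),(325,315)],thr=t).astype(np.float32)),4,None,-1,True).reshape(-1,2).round(1).tolist() for t in(205,220)])
print("tier top pred",pr([[c[0]+a*.055,c[1]+b*.028,.088] for a,b in((-1,-1),(1,-1),(1,1),(-1,1))]),"quad",cv2.approxPolyN(cv2.convexHull(pts(S3,[(285,295),(352,260),(392,290),(392,310),(325,335)],thr=225).astype(np.float32)),4,None,-1,True).reshape(-1,2).round(1).tolist())
E
```

```text
clock: 28.95
tcp_pos: [0.5042, -0.2332, 0.0891]
ee_rot: [-0.0, -0.0, 1.0, -0.001]
contact_force: [-0.4, 0.0, -0.4]
finger_gap: 0.849
grasp_force: 0.0
clock: 29.75
tcp_pos: [0.5039, 0.0088, 0.209]
ee_rot: [0.0, -0.0, 1.0, -0.001]
contact_force: [1.1, 0.4, -0.2]
finger_gap: 0.999
grasp_force: 0.0
clock: 30.55
tcp_pos: [0.5039, 0.2268, 0.2079]
ee_rot: [-0.0, -0.001, 1.0, -0.001]
contact_force: [-0.4, -0.7, -0.3]
finger_gap: 0.996
grasp_force: 0.0
tier T (array([ 0.50591329, -0.23311719,  0.088     ]), (111.1, 57.2), 0.76)
0.114 205 (array([ 0.50550729, -0.21708651,  0.114     ]), (119.9, 91.9), -0.34) (array([ 0.50065763, -0.22069172,  0.114     ]), (113.6, 97.5), 5.62)
0.114 215 (array([ 0.50710807, -0.23268423,  0.114     ]), (111.8, 55.3), 0.39) (array([ 0.50217675, -0.21727801,  0.114     ]), (109.3, 94.9), 0.09)
0.12 205 (array([ 0.5048741 , -0.21564342,  0.12      ]), (119.3, 91.3), -0.34) (array([ 0.49583338, -0.22662883,  0.12      ]), (112.2, 96.3), 5.62)
0.12 215 (array([ 0.50646562, -0.23115075,  0.12      ]), (111.2, 55.0), 0.39) (array([ 0.49733368, -0.22325745,  0.12      ]), (107.9, 93.7), 0.09)
cover top pred [[323.8, 306.1], [379.4, 281.0], [356.8, 263.6], [302.8, 286.1]]
quadS [[[324.3999938964844, 308.29998779296875], [290.1000061035156, 281.29998779296875], [339.70001220703125, 252.1999969482422], [379.8999938964844, 283.1000061035156]], [[324.79998779296875, 307.70001220703125], [293.6000061035156, 279.29998779296875], [339.3999938964844, 252.39999389648438], [379.0, 282.79998779296875]]]
tier top pred [[323.3, 319.1], [378.0, 293.7], [355.8, 275.9], [302.7, 298.8]] quad [[326.70001220703125, 326.70001220703125], [301.0, 301.0], [356.20001220703125, 277.29998779296875], [377.5, 294.3999938964844]]
```

```bash
python3 - <<'E'
from h import *
import pickle
T,S=pickle.load(open("c6.pkl","rb"))
print(cv2.approxPolyN(cv2.convexHull(pts(S,[(298,288),(304,282),(357,259),(387,282),(325,314)],thr=215).astype(np.float32)),4,None,-1,True).reshape(-1,2).round(1).tolist())
T0,S0=pickle.load(open("c0.pkl","rb"))
for n,a,b,boxes in(("T",T0,T,[(272,255,75,25),(380,118,34,38),(288,122,30,38)]),("S",S0,S,[(218,258,50,50),(410,245,36,55),(335,192,32,55)])):
    for x,y,w,h in boxes:print(n,np.abs(a["color"][y:y+h,x:x+w].astype(int)-b["color"][y:y+h,x:x+w]).mean().round(2))
s=state();print(s["clock"],s["finger_gap"])
E
```

```text
[[324.1000061035156, 308.0], [302.79998779296875, 288.20001220703125], [356.70001220703125, 265.3999938964844], [379.3999938964844, 282.8999938964844]]
T 15.51
T 2.32
T 3.5
S 13.06
S 2.88
S 4.48
30.65 0.9989302577337207
```

The cover is level and seated: all four corners sit the same ~+1.9 px from prediction, which is the known camera bias. The pen region differs between pictures, so I'll check whether the pen moved or it's only shadow.

```bash
python3 - <<'E'
from h import *
import pickle
for f in("c0","c1","c3","c6"):
    T,S=pickle.load(open(f+".pkl","rb"))
    for n,c,(x,y,w,h) in(("T",T,(265,245,90,45)),("S",S,(205,250,75,70))):
        hsv=cv2.cvtColor(c["color"][y:y+h,x:x+w],cv2.COLOR_BGR2HSV).astype(int)
        red=((hsv[...,0]<10)|(hsv[...,0]>170))&(hsv[...,1]>150)&(hsv[...,2]>90);wh=(hsv[...,1]<60)&(hsv[...,2]>170)
        print(f,n,[(int(m.sum()),(np.argwhere(m).mean(0)[::-1]+[x,y]).round(1).tolist() if m.any() else None) for m in(red,wh)])
E
```

```text
c0 T [(145, [328.9, 267.2]), (247, [299.1, 268.4])]
c0 S [(155, [254.1, 295.9]), (226, [237.7, 277.1])]
c1 T [(144, [329.0, 267.2]), (242, [298.8, 268.4])]
c1 S [(154, [254.0, 295.9]), (221, [237.3, 276.8])]
c3 T [(143, [329.0, 267.1]), (248, [299.1, 268.4])]
c3 S [(156, [254.0, 295.8]), (226, [237.7, 277.1])]
c6 T [(117, [328.7, 267.3]), (191, [295.3, 268.6])]
c6 S [(136, [253.9, 295.9]), (155, [233.7, 274.4])]
```

The pen hasn't moved; its red end is at the same pixels, and the arm is shading part of it. I'm handing in.

```bash
python3 -c "
from bench import finish_job
print(finish_job())"
```

```text
the job is handed in; nothing more can be done
None
```

The job is handed in at about 31 s: the tier sits on the deck and the cover on the tier, right way round, level and fully down as far as the camera and contact readings show, with the pen, cup and jar not disturbed.

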